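# Close up the entry shelf's air purifier after a filter change

### The arm

A 6-joint arm with a two-finger parallel gripper is mounted at the origin on the work surface. World frame = base frame: x ahead of the robot, y to its left, z up, the work surface at z = 0. Lengths are in m, angles in rad, forces in N, time in s.
With the tool pointing down it reaches from about 0.375 to 0.75 m from the base axis. Payload 9 kg.
Tool frame: the origin (TCP) lies midway between the tips of the shut fingers; the grasp point (between the pads) lies 19 mm behind it (robot.grip_point_offset is the distance from the TCP to the grasp point, in m); z points along the fingers, y is the direction in which the jaws open and shut (so a half turn about z gives the same grasp; the last joint's range is limited). The gripper opens to 85 mm and grips with 20 to 120 N. Pads are 22 mm wide; open, the fingers measure 114 mm over their backs; the gripper's body (76 mm by 85 mm) begins 54 mm behind the grasp point. The pads swing forward as they close: fully open they stand 13 mm farther back than shut.
Start: joints at [-1.463, 0.104, 0.097, 1.564, 0, 1.353], TCP at [0.192, -0.568, 0.231] pointing down, gripper open.
Joint ranges: [-2.99, 2.99], [-0.84, 1.86], [-1.1, 1.16], [-1.84, 2.11], [-1.51, 1.56], [-3.14, 3.14]. Speed limits (rad/s): [2.22, 2.22, 2.57, 3.14, 3.14, 3.14].

### API

Orientations are given as a unit quaternion [x, y, z, w].
In Python, from cell import robot gives the robot as it stands. The module is installed in compiled form; this text tells all that it offers.
- The arm moves only by the tool move_arm, never from a script. Its argument "deltas" is a list that holds one entry, the list of rows, each a list of 4 numbers: the shift along the world's x, y, z in mm, then the turn about the world's z in rad. A call has 1 to 10 rows; each row is the pose to reach, as a shift and turn from the pose commanded when the call began; what a row does not reach only later rows make up. A row lasts 1/12 s, in which the tool goes at most 41.7 mm and 7.16 degrees, less where a joint would pass 70% of its speed; a pose out of reach is approached as far as the arm can. A call with a gripper value outside its range is refused whole. "jaw" is the finger opening in mm, from 0 to 85.4, set as the call begins (left out, the last holds). The fingers move at their own pace and stop on an object; "newtons" is the grip in N (left out, the last holds). Time passes only in rows, so rows that repeat a pose let the fingers close. It gives the time, the measured TCP pose, the force and the opening at its end, in the units of the state.
- robot.observe(): the state, without advancing time (a new reading comes with each control period).
- robot.get_image(name): name is "scene" or "side" or "wrist"; returns (picture, depth): 480x640x3 uint8, red, green, blue; 480x640 float32, m along the optical axis (not along the pixel's ray), 0 where there is no reading.
- robot.camera_model(name): a dict with "mtx" (3x3 intrinsics, pixels), "world_from_camera" (4x4, takes a point from camera to world coordinates). Camera axes: x right, y up, looking along -z (the intrinsics and any distortion apply to the point x, -y, -z); pixel columns grow to the right and rows downward; lengths in m; the calibration is good to about 2 mm. A picture is of the moment at which its call begins: read the wrist's pose just before it. camera_model takes no time and is no camera call; for the wrist camera it gives the pose at the moment of the call.
- robot.hand_in(): hands the job in, once; it reports no verdict.
The state is a dict: "clock": time; "q": joint angles; "joint_vel": joint speeds; "effort": joint torques, N m; "ee_pos": TCP position; "ee_rot": TCP orientation; "ft_force": force on the tool from outside, world axes, zero at the start; "wrist_torque": the same for the moment, N m; "opening": finger opening in m.
Only numpy, scipy, OpenCV 4.12 (cv2) and the standard library are available. Lean on these libraries where they do the work, as an engineer would, in place of code of your own. Each camera call takes 0.05 s, during which the arm holds its last target.

### The job

Put the filter cartridge down into the open bay of the air purifier, pull tab up. Then refit the vent cover as it is meant to go: tilt it, hook its tongues into the slot under the purifier's front rail, pivot it down and press down at its rear until the latch snaps over its edge and the cover lies flat and flush. Leave the other things on the shelf where they are.

Things in the scene. Friction and masses are not known exactly. Their poses are not given: they have to be found in the camera images.
- purifier: Air purifier, white plastic, 195 x 140 mm, does not move. Front: low deck, x -85 to 57 mm, top 72 mm above the shelf, with the cover's recess and, in it, the open filter bay. Behind, x 57 to 110 mm, the fan housing, 118 mm high, upright front face at x 57. Origin: on the shelf under the bay's centre; x from the front rail to the fan housing (within 20 deg of straight away from the robot), y left, z up.
- bay_floor (a point): Centre of the filter bay's floor, 10 mm above the shelf; axes as the purifier. The bay is 102 mm (x) by 80 mm (y) with upright walls up to the recess's ledge, 66 mm above the shelf; the cartridge's tab has 35 mm clear either side there, so do not open the fingers wide in the bay.
- slot_edge (a point): Middle of the lower rear edge of the front rail (purifier x -57, z 66 mm). The rail is 6 mm thick (z 66 to 72). The slot is the hollow under it, open to the bay, where the tongues go (-x): z 48 to 66 mm, y -40 to 40, forward to x -74. As the fan housing stands close behind, the cover enters only tilted 20 deg or more, front low, rear high (25 to 40 works well).
- cover_seat (a point): Where point cover_center is when the cover is home: over the bay's centre, 74 mm above the shelf; axes as the purifier. The recess is 114 mm (x) by 96 mm (y), 6 mm deep; the plate lies on its ledge, flush with the deck, with 1.5 mm play either way in x and 2.5 mm in y. Home, cover x = purifier x.
- latch (a joint): Spring latch, 26 mm wide, mid front face of the fan housing: 0 = out, to 0.0075 m pushed back (+x). Grey nose juts out 5.5 mm, flat below at 73 mm above the shelf, sloping back to 84; finger pad above. The cover's rear edge meets the slope some 9 deg from flat; its weight does not pass it. Pressing 10 to 15 N near the cover's rear end, down to flat, pushes it back; it snaps out over the edge.
- cover_center (a point): Vent cover: white louvred plate 111 x 91 x 6 mm (x, y, z), 110 g; starts flat on the shelf, right side up. Held by the spine along its top: x -46 to 46 mm, 12 mm wide (y), 15 mm above the plate. Site: over the plate's centre, 13 mm above the cover's underside (shelf) and 13 mm below the spine's top; plate 8 to 2 mm below the point. x from the tongues (front) to the plain rear edge.
- tongue_tip (a point): Middle of the front end of the cover's two tongues, 67.5 mm ahead (-x) of and 11.25 mm below point cover_center; axes as the cover. Tongues: 3.5 mm thick, 24 mm wide each (10 to 34 mm either side of the middle), 12 mm beyond the plate's front edge; their top is 1.5 mm under the plate's underside, their underside is the cover's underside.
- cartridge_center (a point): Filter cartridge: grey rigid frame, paper pleats on top, 96 x 74 x 26 mm (x, y, z), with an upright pull tab on top 44 mm long (x), 10 mm thick (y), 24 mm high; 50 mm high in all, 150 g. Starts on the shelf, tab up. Site: its middle, 25 mm above its underside; in the bay 35 mm above the shelf, 3 mm play all round. x along the tab; a half turn either way is right too.
- charger: Bystander: silver laptop charger brick, 124 x 60 x 28 mm; origin under its centre.
- candle: Bystander: glass candle jar with a wooden lid, 72 mm across, 75 mm high; origin under its centre.
- tracker: Bystander: white tracker disc, 36 mm across, 10 mm high; origin under its centre.
- ring_cone: Bystander: white ceramic ring cone, 68 mm across its foot, 85 mm high; origin under its centre.
- key_bowl: Bystander: white ceramic bowl, 130 mm across, 45 mm high; origin under its centre.
- glasses_case: Bystander: black hard glasses case, 156 x 62 x 50 mm; origin under its centre.

How it is judged:
On the way, in this order (a step that is already met when the one before it is completed fails the run):
1. the cartridge is down in the bay, level, on its floor (x of cartridge_center in the frame of purifier between -0.006 and 0.006 m and y of cartridge_center in the frame of purifier between -0.006 and 0.006 m and z of cartridge_center in the frame of purifier between 0.03 and 0.039 m and angle between cartridge_center's own z axis and vertical below 0.08 rad), for 0.2 s.
2. the tilted cover's tongues are in the slot under the front rail (all of step 1 and x of tongue_tip in the frame of purifier between -0.076 and -0.0595 m and y of tongue_tip in the frame of purifier between -0.008 and 0.008 m and z of tongue_tip in the frame of purifier between 0.046 and 0.066 m and angle between cover_center's own z axis and vertical between 0.28 and 1 rad), for 0.1 s.
At the end, for the whole second after the job is handed in: Cartridge level on the bay floor (within 6 mm of its middle, height -5 to +4 mm); cover within 5 mm of home in x and y, level within 0.03 rad, flush (3 mm low to 2.5 mm proud), latch out over its rear edge (within 2 mm of fully out); both at rest (all of step 1 and x of cover_center in the frame of purifier between -0.005 and 0.005 m and y of cover_center in the frame of purifier between -0.005 and 0.005 m and z of cover_center in the frame of purifier between 0.071 and 0.0765 m and angle between cover_center's own z axis and vertical below 0.03 rad and value of joint latch below 0.002 m and linear speed of each of cartridge, cover below 0.02 m/s and angular speed of each of cartridge, cover below 0.1 rad/s); the robot touches nothing.
It fails at once if another thing on the shelf was shifted by more than 30 mm (distance of any of charger, candle, tracker, ring_cone, key_bowl, glasses_case from where it was at the start of the episode above 0.03 m).
It fails at once if the ring cone was tipped (angle between ring_cone's own z axis and vertical above 0.4 rad).
It also fails if it takes over 56 s, if anything falls off the work surface, if the arm or the gripper's body presses on something with over 40 N, if the wrist force passes 120 N, or if a joint passes its speed limit or range.

## Working session

There is one attempt and no reset: what is moved stays moved. The work goes in short steps, Python scripts to look and compute and a tool call to move; the robot and the scene stay as the last step left them, time stands still between calls to the robot, and variables do not carry over. Pictures are saved under pics/ and viewed, and the job is handed in when it is done.

Besides the shell and the picture viewer there is one more tool, called after "Call:" in YAML: its name, and indented under it one key for each argument. move_arm: Moves the arm, as the interface text tells. Its arguments: {"type":"object","properties":{"deltas":{"type":"array"},"jaw":{"type":"number"},"newtons":{"type":"number"}},"required":["deltas"]}

```bash
mkdir -p pics; cat > h.py <<'E'
from cell import robot
import numpy as np, cv2
def snap(n,tag):
    cm=robot.camera_model(n); im,d=robot.get_image(n)
    cv2.imwrite(f'pics/{tag}.png',im[:,:,::-1]); np.savez(f'pics/{tag}.npz',im=im,d=d,K=cm['mtx'],T=cm['world_from_camera'])
    return im,d,cm
def cloud(tag):
    z=np.load(f'pics/{tag}.npz'); d=z['d'];K=z['K'];T=z['T']
    v,u=np.mgrid[:480,:640]
    P=np.stack([(u-K[0,2])/K[0,0]*d,-(v-K[1,2])/K[1,1]*d,-d],-1)
    return z['im'],d,P@T[:3,:3].T+T[:3,3]
E
python3 - <<'E'
from h import *
print(robot.observe())
for n in ['scene','side','wrist']:
    im,d,cm=snap(n,n+'0'); print(n,cm, (d>0).mean())
E
```

```text
{'clock': 0.0, 'q': array([-1.46271823e+00,  1.04710114e-01,  9.64475508e-02,  1.56388515e+00,
        9.82903490e-06,  1.35309155e+00]), 'joint_vel': array([-0.00143735, -0.00044068,  0.00101503,  0.00073076, -0.00208572,
       -0.00112131]), 'effort': array([-3.19226354e-03, -5.56921220e+01,  5.03659093e+01,  1.68352359e-02,
       -2.77453983e-04,  1.15471690e-05]), 'ee_pos': array([ 0.19200257, -0.56809627,  0.23050404]), 'ee_rot': array([ 9.86762274e-01,  1.62172004e-01,  4.19255688e-05, -6.74408679e-04]), 'ft_force': array([-0.0615234 ,  0.18966592,  0.39584404]), 'wrist_torque': array([ 0.02244895, -0.03037665,  0.01452926]), 'opening': 0.0853593233592959}
scene {'mtx': array([[623.96227429,   0.        , 318.22443811],
       [  0.        , 623.96227429, 244.77240348],
       [  0.        ,   0.        ,   1.        ]]), 'world_from_camera': array([[-0.75360999, -0.39242248,  0.52732967,  1.43296072],
       [ 0.65702022, -0.42540055,  0.62238156,  1.0408724 ],
       [-0.01991018,  0.81549922,  0.57841561,  1.02783278],
       [ 0.        ,  0.        ,  0.        ,  1.    
[... 229 characters left out ...]
8562278,  0.11908031, -0.11986498,  0.411509  ],
       [-0.16803173, -0.61653617,  0.7691869 ,  0.98859875],
       [ 0.01769392,  0.77826925,  0.62768136,  0.90045345],
       [ 0.        ,  0.        ,  0.        ,  1.        ]])} 0.995859375
wrist {'mtx': array([[341.44047792,   0.        , 320.13343043],
       [  0.        , 341.44047792, 239.4750993 ],
       [  0.        ,   0.        ,   1.        ]]), 'world_from_camera': array([[ 0.32137587,  0.91259706,  0.25275316,  0.25492235],
       [-0.9469507 ,  0.31010645,  0.08437036, -0.54774762],
       [-0.00138424, -0.26645938,  0.96384516,  0.37394841],
       [ 0.        ,  0.        ,  0.        ,  1.        ]])} 0.9956575520833333
```

View pics/scene0.png

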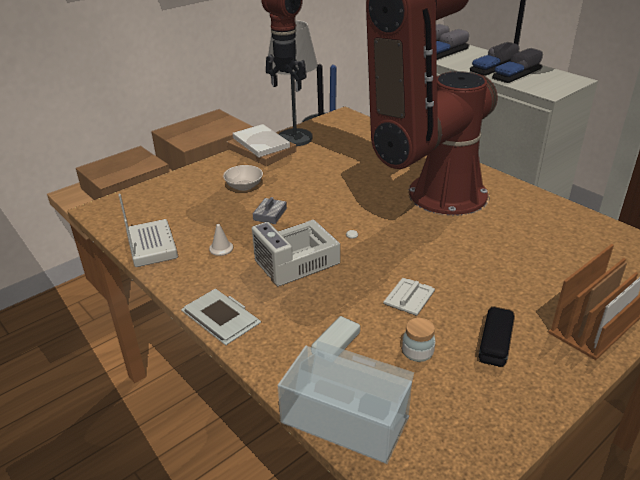

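View pics/side0.png

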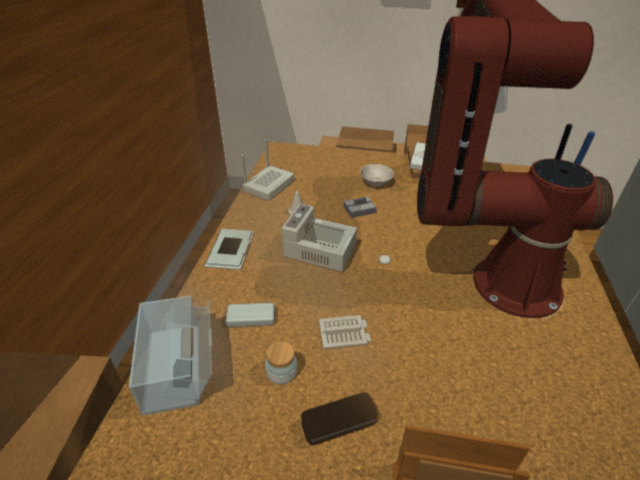

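View pics/wrist0.png

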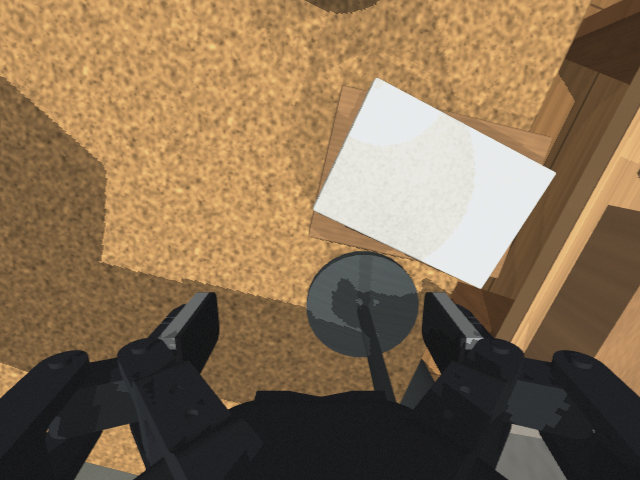

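```bash
python3 - <<'E'
from h import *
for t,rois in [('side0',{'cart':(340,192,382,220),'pur':(278,190,362,275),'cover':(315,310,376,352),'trk':(374,250,396,268)}),('scene0',{'cart':(245,192,292,226),'pur':(248,215,345,285),'cover':(380,272,440,318),'trk':(342,226,362,242)})]:
    im,d,P=cloud(t)
    print(t,'table z',np.median(P[340:350,250:300] if t=='scene0' else P[290:300,300:400],axis=(0,1)))
    for k,(a,b,c,e) in rois.items():
        p=P[b:e,a:c].reshape(-1,3); p=p[p[:,2]>0.004]
        h=p[:,2]
        xy=p[:,:2].astype(np.float32)
        print(t,k,len(p),'minAR',cv2.minAreaRect(xy),'z pct',np.percentile(h,[50,90,99]).round(4))
    for n in rois:
        a,b,c,e=rois[n]
        cv2.imwrite(f'pics/{t}_{n}.png',cv2.resize(im[b-10:e+10,a-10:c+10,::-1],None,fx=6,fy=6,interpolation=2)[:600,:800])
E
```

```text
side0 table z [0.47555646 0.12634774 0.00250228]
side0 cart 745 minAR ((0.45177024602890015, 0.28658929467201233), (0.15122860670089722, 1.40618097782135), 4.105085372924805) z pct [0.0228 0.0354 0.055 ]
side0 pur 4961 minAR ((0.5799492597579956, 0.29885390400886536), (0.30833542346954346, 1.407633662223816), 6.147680282592773) z pct [0.0459 0.1157 0.1253]
side0 cover 1456 minAR ((0.4463959336280823, 0.5839426517486572), (0.15966607630252838, 0.8123096227645874), 4.7365803718566895) z pct [0.0122 0.0251 0.0303]
side0 trk 154 minAR ((0.3837127387523651, 0.44955509901046753), (0.06844618916511536, 1.0773475170135498), 0.6833431124687195) z pct [0.0068 0.0134 0.0156]
scene0 table z [ 0.8340951   0.16767779 -0.00124714]
scene0 cart 656 minAR ((0.9481406807899475, 0.32241034507751465), (1.7325931787490845, 0.11895535886287689), 54.15513610839844) z pct [0.0237 0.0469 0.1185]
scene0 pur 4249 minAR ((0.9221335649490356, 0.4208630621433258), (1.6034098863601685, 0.2759714126586914), 54.171531677246094) z pct [0.062  0.1154 0.1225]
scene0 cover 1055 minAR ((0.8959168791770935, 0.6424940228462219), (1.330432653427124, 0.1357782483100891), 42.395164489746094) z pct [0.0091 0.0213 0.0276]
scene0 trk 52 minAR ((0.8966256380081177, 0.5049211978912354), (1.5159077644348145, 0.040252745151519775), 46.50054168701172) z pct [0.0074 0.0098 0.5106]
```

```bash
python3 - <<'E'
from h import *
a=cv2.imread('pics/scene0_pur.png');b=cv2.imread('pics/scene0_cart.png')
print(a.shape,b.shape)
cv2.imwrite('pics/v1.png',a); cv2.imwrite('pics/v2.png',b)
E
```

```text
(540, 702, 3) (324, 402, 3)
```

View pics/scene0_pur.png

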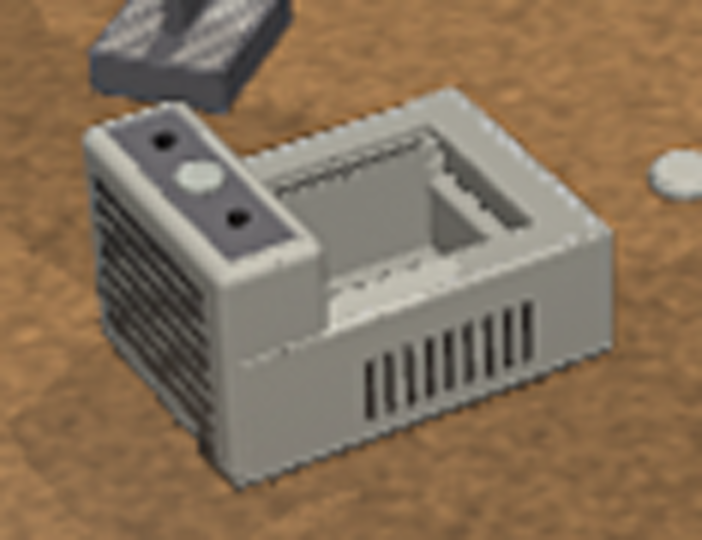

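View pics/scene0_cart.png

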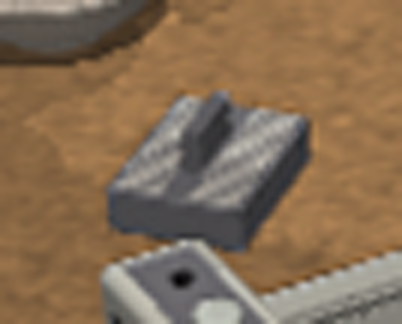

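```bash
cat >> h.py <<'E'
def topmap(tags,x0,x1,y0,y1,res=0.001,fn='top.png',zmax=0.15):
    H=int((x1-x0)/res);W=int((y1-y0)/res)
    img=np.zeros((H,W,3),np.uint8);hz=np.full((H,W),-1.)
    for t in tags:
        im,d,P=cloud(t); p=P.reshape(-1,3);c=im.reshape(-1,3)
        m=(d.ravel()>0)&(p[:,0]>x0)&(p[:,0]<x1)&(p[:,1]>y0)&(p[:,1]<y1)&(p[:,2]<zmax)
        p=p[m];c=c[m]; r=((x1-p[:,0])/res).astype(int).clip(0,H-1);q=((y1-p[:,1])/res).astype(int).clip(0,W-1)
        o=np.argsort(p[:,2]); img[r[o],q[o]]=c[o][:,::-1]; hz[r[o],q[o]]=np.maximum(hz[r[o],q[o]],p[o,2])
    cv2.imwrite('pics/'+fn,img); return hz
E
python3 - <<'E'
from h import *
for t in ['side0','scene0']:
    im,d,P=cloud(t)
    def rect(name,x0,x1,y0,y1,z0,z1,ax=None):
        p=P.reshape(-1,3); m=(p[:,0]>x0)&(p[:,0]<x1)&(p[:,1]>y0)&(p[:,1]<y1)&(p[:,2]>z0)&(p[:,2]<z1); p=p[m]
        if len(p)<5: print(t,name,len(p));return
        print(t,name,len(p),'med',np.median(p,0).round(4),'lo',np.percentile(p,2,axis=0).round(4),'hi',np.percentile(p,98,axis=0).round(4),cv2.minAreaRect(p[:,:2].astype(np.float32)))
    R={'side0':{'cart':(360,205),'cover':(345,332),'purtop':(295,218),'trk':(384,260),'bowl':(377,176)},'scene0':{'cart':(270,208),'cover':(410,295),'purtop':(270,235),'trk':(352,234),'bowl':(243,178)}}[t]
    for k,(u,v) in R.items(): print(t,k,P[v,u].round(3))
hz=topmap(['side0','scene0'],0.25,0.85,-0.4,0.4,fn='top.png')
i=cv2.imread('pics/top.png'); print(i.shape)
E
```

```text
side0 cart [ 0.493 -0.283  0.029]
side0 cover [0.47  0.267 0.011]
side0 purtop [ 0.668 -0.042  0.122]
side0 trk [ 0.39  -0.031  0.009]
side0 bowl [ 0.45  -0.52   0.012]
scene0 cart [ 0.499 -0.285  0.024]
scene0 cover [0.486 0.273 0.018]
scene0 purtop [ 0.67  -0.05   0.123]
scene0 trk [ 0.397 -0.03   0.009]
scene0 bowl [ 0.435 -0.518  0.008]
(600, 800, 3)
```

View pics/top.png

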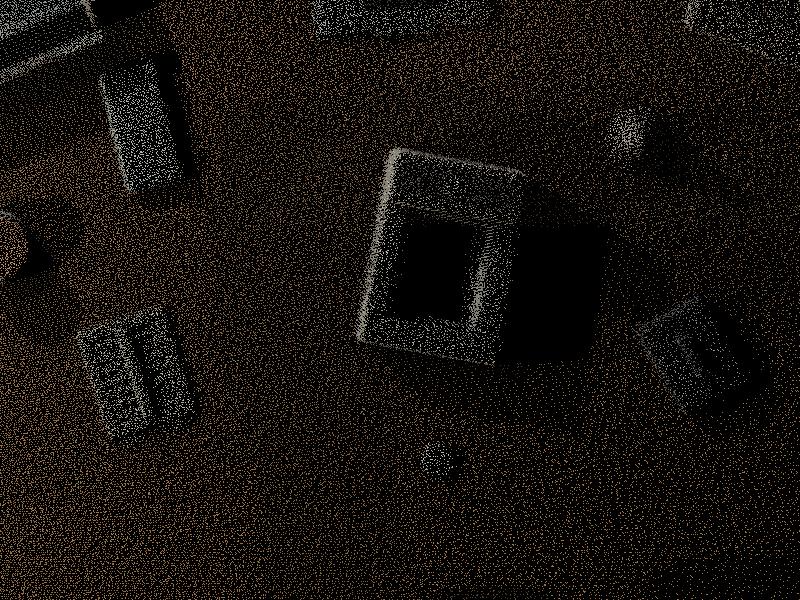

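Call:
move_arm:
  deltas:
    - [[25, 26, 2, 0], [50, 52, 4, 0], [75, 78, 6, 0], [100, 104, 8, 0], [125, 130, 10, 0], [150, 156, 12, 0], [175, 182, 14, 0], [200, 208, 16, 0], [225, 234, 18, 0], [250, 258, 20, 0]]

```text
clock: 0.98
ee_pos: [0.443, -0.3087, 0.2513]
ee_rot: [0.987, 0.162, -0.0, -0.0]
ft_force: [0.5, -0.5, 0.6]
opening: 0.0855
```

Call:
move_arm:
  deltas:
    - [[0, 0, 0, 0], [0, 0, 0, 0]]

```text
clock: 1.15
ee_pos: [0.443, -0.3091, 0.2513]
ee_rot: [0.986, 0.164, -0.0, 0.0]
ft_force: [-0.5, -0.6, -0.5]
opening: 0.0853
```

```bash
python3 - <<'E'
from h import *
o=robot.observe();print(o['clock'],o['ee_pos'],o['ee_rot'],o['q'])
snap('wrist','w1')
E
```

```text
1.15 [ 0.44304194 -0.30909402  0.2512586 ] [ 9.86492399e-01  1.63807032e-01 -5.33105192e-05  1.54829471e-06] [-8.51372913e-01 -7.29386873e-02 -4.51924043e-02  1.59859615e+00
 -9.22556971e-05  1.96112257e+00]
```

View pics/w1.png

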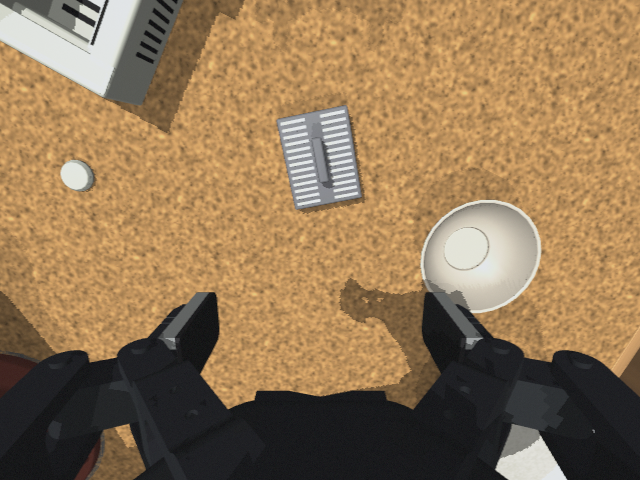

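```bash
cat >> h.py <<'E'
def ray(tag,u,v,z):
    s=np.load(f'pics/{tag}.npz');K=s['K'];T=s['T']
    r=T[:3,:3]@np.array([(u-K[0,2])/K[0,0],-(v-K[1,2])/K[1,1],-1]); o=T[:3,3]
    return o+r*(z-o[2])/r[2]
def crop(tag,a,b,c,e,f,out):
    im=cv2.imread(f'pics/{tag}.png')[b:e,a:c]; cv2.imwrite(f'pics/{out}.png',cv2.resize(im,None,fx=f,fy=f,interpolation=cv2.INTER_CUBIC))
E
python3 - <<'E'
from h import *
crop('w1',260,90,380,225,4.4,'w1c')
im,d,P=cloud('w1')
hsv=cv2.cvtColor(im,cv2.COLOR_RGB2HSV)
m=((hsv[...,1]<70)).astype(np.uint8); m2=np.zeros_like(m); m2[90:225,262:380]=m[90:225,262:380]
m2=cv2.morphologyEx(m2,cv2.MORPH_CLOSE,np.ones((3,3)))
c=max(cv2.findContours(m2,0,2)[0],key=cv2.contourArea)
w=np.array([ray('w1',*p[0],0.026)[:2] for p in c],np.float32)
print(cv2.minAreaRect(w), cv2.minAreaRect(c))
p=P[90:225,262:380].reshape(-1,3); 
t=p[p[:,2]>0.04]; print('tab',len(t),cv2.minAreaRect(t[:,:2].astype(np.float32)),t.mean(0))
t=p[(p[:,2]>0.015)&(p[:,2]<.035)]; print('top',len(t),cv2.minAreaRect(t[:,:2].astype(np.float32)),t.mean(0))
t=p[p[:,2]<.01]; print('table',np.median(t[:,2]))
E
```

```text
((0.4922783672809601, -0.29256168007850647), (0.09547850489616394, 0.07385890185832977), 29.805435180664062) ((320.05767822265625, 157.2884521484375), (93.5473861694336, 72.17073059082031), 78.69007110595703)
tab 507 ((0.4923327565193176, -0.29283979535102844), (0.04371136426925659, 0.009953426197171211), 29.8508358001709) [ 0.49396203 -0.29223578  0.08378401]
top 6090 ((0.4922895133495331, -0.2928101718425751), (0.09611216932535172, 0.07409420609474182), 29.84937858581543) [ 0.49404375 -0.29210014  0.02694576]
table 0.000768819762516415
```

View pics/w1c.png

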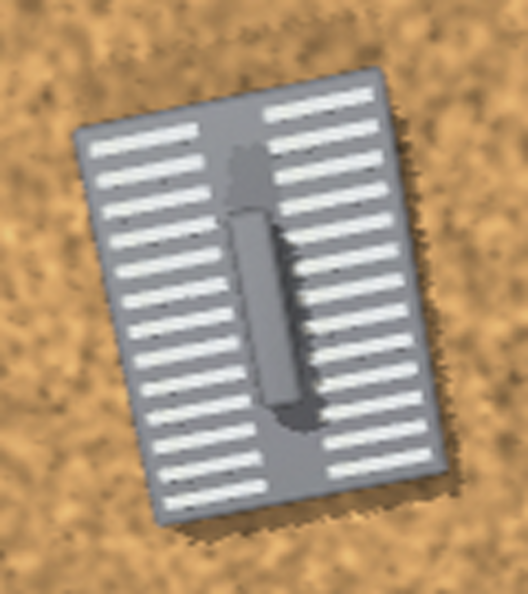

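Call:
move_arm:
  deltas:
    - [[10, 32, 12, 0], [20, 65, 25, 0], [30, 98, 37, 0], [40, 130, 50, 0], [50, 163, 62, 0], [60, 196, 75, 0], [68, 222, 80, 0], [75, 245, 80, 0], [75, 245, 80, 0], [75, 245, 80, 0]]

```text
clock: 2.03
ee_pos: [0.517, -0.0658, 0.3312]
ee_rot: [0.987, 0.162, -0.0, 0.0]
ft_force: [-0.5, 0.1, -0.8]
opening: 0.0858
```

```bash
python3 - <<'E'
from h import *
o=robot.observe();print(o['clock'],o['ee_pos'],o['ee_rot'],o['q'])
snap('wrist','w2')
im,d,P=cloud('w2')
hz=topmap(['w2'],0.45,0.75,-0.2,0.1,res=.0008,fn='top2.png')
E
```

```text
2.0333 [ 0.5169805  -0.06575108  0.33117047] [ 9.86716830e-01  1.62449513e-01 -1.82612795e-04  1.38102986e-04] [-3.77569016e-01 -8.67428745e-02  8.89774415e-02  1.74668758e+00
 -4.24806774e-04  2.43767839e+00]
```

View pics/w2.png

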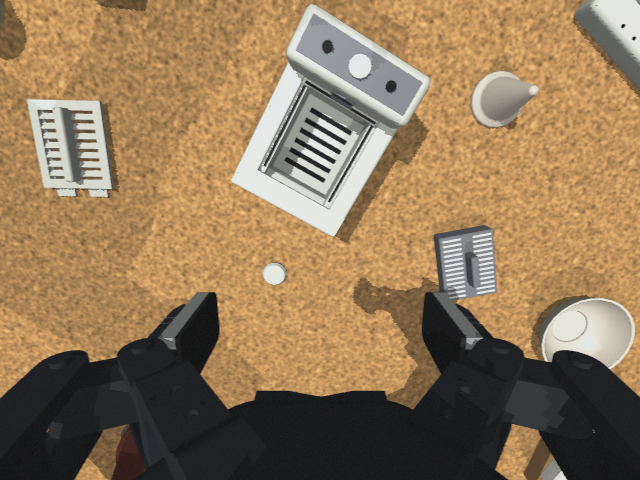

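View pics/top2.png

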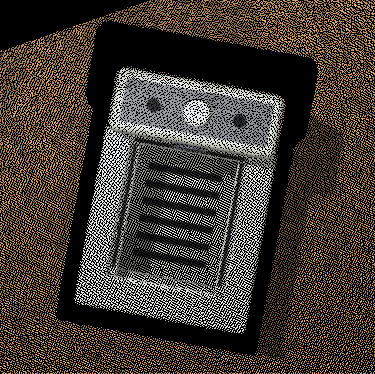

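```bash
python3 - <<'E'
from h import *
im,d,P=cloud('w2')
p=P.reshape(-1,3)
near=(p[:,0]>.47)&(p[:,0]<.72)&(p[:,1]>-.16)&(p[:,1]<.06)&(d.ravel()>0)
p=p[near]
def ar(n,t):
    r=cv2.minAreaRect(t[:,:2].astype(np.float32)); print(n,len(t),r,'z',np.median(t[:,2]).round(4)); return r
h=p[(p[:,2]>.068)&(p[:,2]<.077)]
ar('deckband',h)
# robust: rotate by yaw, percentiles
c0=np.array([.584,-.042])
for zlo,zhi,n in [(.069,.076,'deck'),(.112,.125,'hous'),(.005,.016,'floor'),(.062,.0685,'ledge')]:
    t=p[(p[:,2]>zlo)&(p[:,2]<zhi)]
    best=None
    for yaw in [-.205,-.195,-.185,-.175]:
        R=np.array([[np.cos(yaw),np.sin(yaw)],[-np.sin(yaw),np.cos(yaw)]])
        q=(t[:,:2]-c0)@R.T
        lo=np.percentile(q,[.3,1],axis=0);hi=np.percentile(q,[99,99.7],axis=0)
        print(n,len(t),yaw,lo.round(4).tolist(),hi.round(4).tolist(),'z',np.median(t[:,2]).round(4))
E
```

```text
deckband 7069 ((0.5661680698394775, -0.040277719497680664), (0.14040471613407135, 0.14604055881500244), 79.58988189697266) z 0.0727
deck 6855 -0.205 [[-0.0908, -0.072], [-0.0898, -0.0711]] [[0.0514, 0.0674], [0.0523, 0.0684]] z 0.0727
deck 6855 -0.195 [[-0.0905, -0.0715], [-0.0897, -0.0708]] [[0.0511, 0.0673], [0.0519, 0.0681]] z 0.0727
deck 6855 -0.185 [[-0.0904, -0.0713], [-0.0896, -0.0706]] [[0.0511, 0.0673], [0.0516, 0.0681]] z 0.0727
deck 6855 -0.175 [[-0.0904, -0.0712], [-0.0897, -0.0704]] [[0.0511, 0.0675], [0.0517, 0.0681]] z 0.0727
hous 8416 -0.205 [[0.0507, -0.0673], [0.0515, -0.0658]] [[0.1025, 0.0666], [0.1036, 0.0682]] z 0.1188
hous 8416 -0.195 [[0.0511, -0.0681], [0.0516, -0.0667]] [[0.1023, 0.0658], [0.1034, 0.0674]] z 0.1188
hous 8416 -0.185 [[0.0513, -0.069], [0.0518, -0.0675]] [[0.1022, 0.0651], [0.1033, 0.0666]] z 0.1188
hous 8416 -0.175 [[0.0512, -0.0697], [0.0517, -0.0682]] [[0.1022, 0.0643], [0.1034, 0.0659]] z 0.1188
floor 5042 -0.205 [[-0.0573, -0.0422], [-0.0563, -0.0413]] [[0.0446, 0.0379], [0.0454, 0.0387]] z 0.0108
floor 5042 -0.195 [[-0.0571, -0.0419], [-0.0564, -0.0413]] [[0.0446, 0.0379], [0.0452, 0.0385]] z 0.0108
floor 5042 -0.185 [[-0.057, -0.0417], [-0.0564, -0.0413]] [[0.0447, 0.038], [0.0451, 0.0383]] z 0.0108
floor 5042 -0.175 [[-0.057, -0.0417], [-0.0565, -0.0413]] [[0.0447, 0.0381], [0.0451, 0.0384]] z 0.0108
ledge 1888 -0.205 [[-0.0635, -0.0506], [-0.0625, -0.0501]] [[0.0514, 0.0469], [0.0519, 0.0473]] z 0.0668
ledge 1888 -0.195 [[-0.0632, -0.0502], [-0.0625, -0.0498]] [[0.0511, 0.0466], [0.0515, 0.0469]] z 0.0668
ledge 1888 -0.185 [[-0.0629, -0.0497], [-0.0627, -0.0496]] [[0.051, 0.0465], [0.0512, 0.0465]] z 0.0668
ledge 1888 -0.175 [[-0.0632, -0.0498], [-0.0625, -0.0495]] [[0.051, 0.0465], [0.0513, 0.0467]] z 0.0668
```

```bash
python3 - <<'E'
from h import *
im,d,P=cloud('w2')
def sub(a,b,c,e,lo,hi):
    p=P[b:e,a:c].reshape(-1,3); return p[(p[:,2]>lo)&(p[:,2]<hi)]
def ar(n,t):
    print(n,len(t),cv2.minAreaRect(t[:,:2].astype(np.float32)),'z',np.median(t[:,2]).round(4))
ar('cart top',sub(425,220,505,305,.018,.034)); ar('tab',sub(425,220,505,305,.044,.056))
ar('spine',sub(20,90,120,205,.0235,.031)); ar('plate',sub(20,90,120,205,.008,.0165)); ar('all',sub(20,90,120,205,.003,.03)); 
ar('table',sub(130,90,200,205,-.02,.02))
crop('w2',15,85,135,205,5,'w2cov')
E
```

```text
cart top 3181 ((0.4927867352962494, -0.2925260066986084), (0.09640471637248993, 0.07440723478794098), 29.701942443847656) z 0.0271
tab 284 ((0.4924848675727844, -0.2924153208732605), (0.04388583451509476, 0.010309441015124321), 30.123428344726562) z 0.0504
spine 749 ((0.47507935762405396, 0.26248276233673096), (0.09064152836799622, 0.013476291671395302), 18.50684356689453) z 0.0263
plate 4184 ((0.4746074974536896, 0.2631438970565796), (0.11122309416532516, 0.09449469298124313), 17.4830265045166) z 0.0114
all 6095 ((0.4622219502925873, 0.2710880935192108), (0.1490459144115448, 0.12769483029842377), 12.393763542175293) z 0.0114
table 8013 ((0.5065428018569946, 0.15227004885673523), (0.15743111073970795, 0.09694328904151917), 13.272930145263672) z 0.0008
```

View pics/w2cov.png

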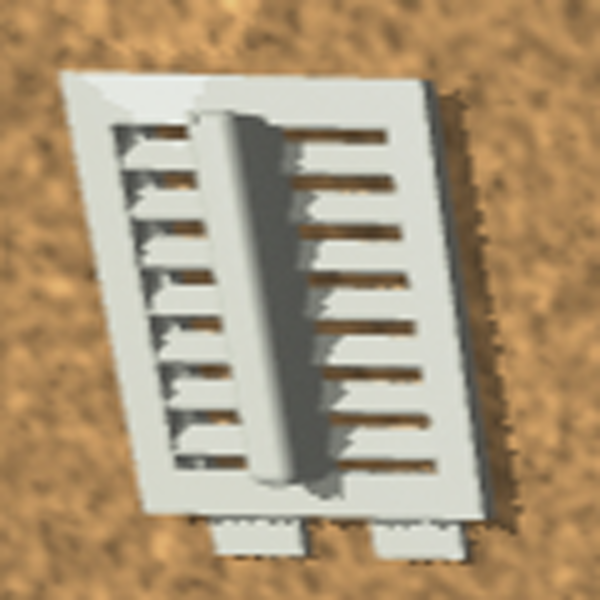

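Call:
move_arm:
  deltas:
    - [[-4, -34, -20, 0.05], [-8, -68, -42, 0.1], [-12, -102, -64, 0.15], [-16, -136, -86, 0.195], [-20, -170, -108, 0.195], [-23, -204, -130, 0.195], [-25, -227, -160, 0.195], [-25, -227, -195, 0.195], [-25, -227, -230, 0.195], [-25, -227, -245, 0.195]]
  jaw: 50

```text
clock: 2.92
ee_pos: [0.4884, -0.2929, 0.0807]
ee_rot: [0.967, 0.256, -0.002, -0.003]
ft_force: [-1.0, -0.4, -0.0]
opening: 0.0497
```

Call:
move_arm:
  deltas:
    - [[0, 0, -25, 0], [0, 0, -45, 0], [0, 0, -56, 0], [0, 0, -56, 0], [0, 0, -56, 0]]

```text
clock: 3.33
ee_pos: [0.4913, -0.2932, 0.0304]
ee_rot: [0.966, 0.257, -0.0, -0.0]
ft_force: [-0.1, 0.7, 0.3]
opening: 0.05
```

Call:
move_arm:
  deltas:
    - [[0, 0, 0, 0], [0, 0, 0, 0], [0, 0, 0, 0], [0, 0, 0, 0], [0, 0, 0, 0]]
  jaw: 0
  newtons: 60

```text
clock: 3.75
ee_pos: [0.4928, -0.2932, 0.0318]
ee_rot: [0.966, 0.258, 0.001, 0.001]
ft_force: [-0.1, 0.4, 5.7]
opening: 0.0084
```

Call:
move_arm:
  deltas:
    - [[0, 0, 30, 0], [0, 0, 65, 0], [3, 10, 100, 0], [13, 40, 120, -0.1], [25, 76, 120, -0.2], [38, 112, 120, -0.31], [50, 150, 120, -0.42], [62, 188, 120, -0.53], [75, 222, 120, -0.63], [85, 251, 120, -0.705]]

```text
clock: 4.58
ee_pos: [0.5775, -0.0388, 0.1506]
ee_rot: [0.996, -0.094, 0.0, -0.0]
ft_force: [0.3, -0.7, -1.2]
opening: 0.0084
```

Call:
move_arm:
  deltas:
    - [[0, 0, 0, 0], [0, 0, 0, 0], [0, 0, 0, 0]]

```text
clock: 4.83
ee_pos: [0.5769, -0.0415, 0.1503]
ee_rot: [0.996, -0.091, -0.0, 0.0]
ft_force: [-0.9, -0.2, -1.2]
opening: 0.0088
```

```bash
python3 - <<'E'
from h import *
o=robot.observe();print(o['clock'],o['ee_pos'],2*np.arctan2(o['ee_rot'][1],o['ee_rot'][0]),o['q'][5],o['ft_force'])
snap('wrist','w3')
im,d,P=cloud('w3')
p=P.reshape(-1,3); m=(d.ravel()>0)&(np.hypot(p[:,0]-.578,p[:,1]+.0425)<.06)
for lo,hi in [(.135,.15),(.155,.18)]:
    t=p[m&(p[:,2]>lo)&(p[:,2]<hi)]
    if len(t)>10: print(lo,len(t),cv2.minAreaRect(t[:,:2].astype(np.float32)),np.median(t[:,2]))
yaw=-.183
R=np.array([[np.cos(yaw),np.sin(yaw)],[-np.sin(yaw),np.cos(yaw)]])
q=(p[:,:2]-[.578,-.0425])@R.T
for lo,hi,n in [(.069,.077,'deck'),(.113,.125,'hous')]:
    t=(p[:,2]>lo)&(p[:,2]<hi)&(np.abs(q[:,0])<.13)&(np.abs(q[:,1])<.1)&(d.ravel()>0)
    print(n,t.sum(),np.percentile(q[t],[.3,1,99,99.7],axis=0).round(4).tolist())
snap('side','s3');snap('scene','c3')
E
```

```text
4.8333 [ 0.57692433 -0.04153158  0.15029362] -0.18267002076680794 3.0266566910011448 [-0.91600133 -0.18633154 -1.15186157]
0.135 18363 ((0.5775449275970459, -0.04304420202970505), (0.07420948147773743, 0.09619002044200897), 79.6223373413086) 0.14543719727785964
0.155 4066 ((0.5778999924659729, -0.042938366532325745), (0.038108766078948975, 0.03414355590939522), 29.54288101196289) 0.16916769131222992
deck 7830 [[-0.0657, -0.0695], [-0.0617, -0.0689], [0.0545, 0.0692], [0.0551, 0.0697]]
hous 30738 [[0.0578, -0.0662], [0.0581, -0.0649], [0.1083, 0.0656], [0.1092, 0.0668]]
```

View pics/w3.png

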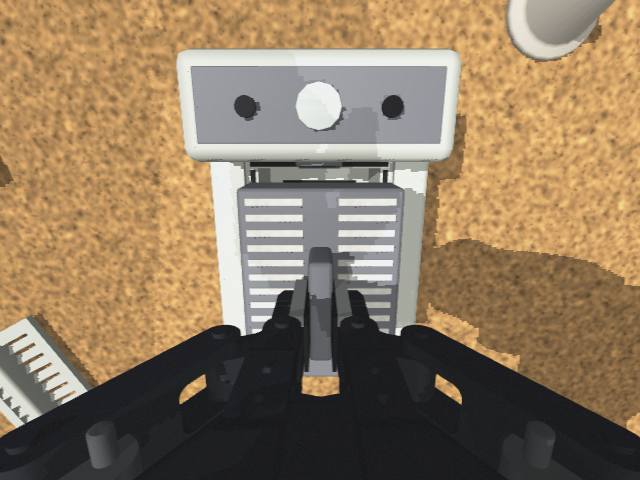

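Call:
move_arm:
  deltas:
    - [[0.3, 0.3, -25, 0], [0.3, 0.3, -50, 0], [0.3, 0.3, -65, 0], [0.3, 0.3, -80, 0], [0.3, 0.3, -95, 0], [0.3, 0.3, -105, 0], [0.3, 0.3, -109, 0], [0.3, 0.3, -109, 0]]

```text
clock: 5.65
ee_pos: [0.5771, -0.0419, 0.0419]
ee_rot: [0.996, -0.092, -0.0, 0.0]
ft_force: [-0.2, -0.3, -1.4]
opening: 0.0088
```

Call:
move_arm:
  deltas:
    - [[0, 0, -1, 0], [0, 0, -2, 0], [0, 0, -2, 0]]

```text
clock: 5.9
ee_pos: [0.5776, -0.0419, 0.0418]
ee_rot: [0.996, -0.092, 0.0, 0.0]
ft_force: [-11.1, 1.5, 18.2]
opening: 0.0087
```

Call:
move_arm:
  deltas:
    - [[0, 0, 1, 0], [0, 0, 1.5, 0], [0, 0, 1.5, 0]]
  jaw: 28

```text
clock: 6.15
ee_pos: [0.5777, -0.0416, 0.0412]
ee_rot: [0.996, -0.092, 0.0, 0.0]
ft_force: [-0.6, 0.0, 0.2]
opening: 0.0282
```

Call:
move_arm:
  deltas:
    - [[0, 0, 10, 0], [0, 0, 35, 0], [0, 0, 70, 0], [0, 0, 110, 0], [0, 0, 150, 0], [0, 0, 150, 0]]

```text
clock: 6.65
ee_pos: [0.5806, -0.0422, 0.2005]
ee_rot: [0.996, -0.092, 0.006, 0.001]
ft_force: [1.6, -0.3, 0.8]
opening: 0.0282
```

```bash
python3 - <<'E'
from h import *
o=robot.observe();print(o['clock'],o['ee_pos'],o['q'],o['ft_force'])
snap('wrist','w4')
im,d,P=cloud('w4')
p=P.reshape(-1,3);yaw=-.183
R=np.array([[np.cos(yaw),np.sin(yaw)],[-np.sin(yaw),np.cos(yaw)]])
q=(p[:,:2]-[.578,-.0425])@R.T
for lo,hi,n in [(.025,.045,'cart'),(.052,.062,'tab'),(.069,.077,'deck'),(.113,.125,'hous'),(.0635,.0685,'ledge')]:
    t=(p[:,2]>lo)&(p[:,2]<hi)&(np.abs(q[:,0])<.13)&(np.abs(q[:,1])<.1)&(d.ravel()>0)
    print(n,t.sum(),np.percentile(q[t],[.3,1,99,99.7],axis=0).round(4).tolist(),np.median(p[t,2]).round(4),cv2.minAreaRect(p[t,:2].astype(np.float32)))
E
```

```text
6.65 [ 0.58060966 -0.04218185  0.20049531] [-2.96977311e-01  2.96342535e-02 -3.61529232e-02  1.49311606e+00
 -1.01789624e-04  3.02878082e+00] [ 1.56755316 -0.30987733  0.76983228]
cart 8642 [[-0.0516, -0.0401], [-0.0514, -0.04], [0.0478, 0.0401], [0.0479, 0.0402]] 0.037 ((0.5766703486442566, -0.04226384311914444), (0.08056571334600449, 0.1013152003288269), 79.54679107666016)
tab 936 [[-0.0438, -0.0402], [-0.0418, -0.0401], [0.0482, 0.0402], [0.0496, 0.0402]] 0.0601 ((0.5802497863769531, -0.04288288578391075), (0.08045623451471329, 0.09567337483167648), 79.6908950805664)
deck 9101 [[-0.0836, -0.0696], [-0.0822, -0.0689], [0.0541, 0.069], [0.0549, 0.0697]] 0.0728 ((0.5635631084442139, -0.03981563448905945), (0.1402229368686676, 0.13925987482070923), 79.51788330078125)
hous 17903 [[0.058, -0.0668], [0.0581, -0.0654], [0.1084, 0.0659], [0.1092, 0.0672]] 0.119 ((0.6599798798561096, -0.057461678981781006), (0.136928990483284, 0.051926907151937485), 79.52711486816406)
ledge 2852 [[-0.0575, -0.0481], [-0.0571, -0.0479], [0.0546, 0.0481], [0.0546, 0.0482]] 0.067 ((0.5763794779777527, -0.04213813319802284), (0.09649576991796494, 0.11264823377132416), 79.50608825683594)
```

View pics/w4.png

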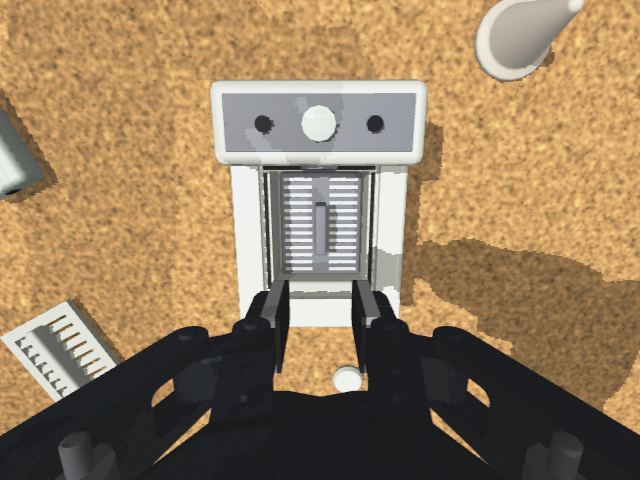

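Call:
move_arm:
  deltas:
    - [[-9, 31, 0, 0.12], [-18, 62, 0, 0.24], [-27, 93, 0, 0.36], [-36, 124, 0, 0.48], [-45, 155, 0, 0.6], [-54, 186, 0, 0.72], [-63, 217, 0, 0.84], [-72, 248, 0, 0.96], [-81, 279, 0, 1.08], [-88, 309, 0, 1.2]]

```text
clock: 7.53
ee_pos: [0.4882, 0.2693, 0.1905]
ee_rot: [0.872, 0.489, -0.0, -0.0]
ft_force: [1.0, 0.1, 0.0]
opening: 0.0278
```

Call:
move_arm:
  deltas:
    - [[0, 0, 0, 0.12], [0, 0, 0, 0.24], [0, 0, 0, 0.36], [0, 0, 0, 0.48], [0, 0, 0, 0.6], [0, 0, 0, 0.72], [0, 0, 0, 0.84], [0, 0, 0, 0.96], [0, 0, 0, 1.08], [0, 0, 0, 1.2]]

```text
clock: 8.37
ee_pos: [0.489, 0.2677, 0.1902]
ee_rot: [0.444, 0.896, -0.0, -0.0]
ft_force: [0.0, -0.2, -0.1]
opening: 0.0278
```

Call:
move_arm:
  deltas:
    - [[0, 0, 0, 0.12], [0, 0, 0, 0.24], [0, 0, 0, 0.36], [0, 0, 0, 0.48], [0, 0, 0, 0.6], [0, 0, 0, 0.72], [0, 0, 0, 0.84], [0, 0, 0, 0.96], [0, 0, 0, 1.08], [0, 0, 0, 1.19]]

```text
clock: 9.2
ee_pos: [0.489, 0.2677, 0.1903]
ee_rot: [-0.135, 0.991, -0.0, -0.0]
ft_force: [-1.2, -0.1, 0.3]
opening: 0.0282
```

Call:
move_arm:
  deltas:
    - [[0, 0, 0, 0.03], [0, 0, 0, 0.03]]

```text
clock: 9.37
ee_pos: [0.489, 0.2677, 0.1903]
ee_rot: [-0.147, 0.989, 0.0, -0.0]
ft_force: [1.4, -0.1, -0.6]
opening: 0.0281
```

```bash
python3 - <<'E'
from h import *
o=robot.observe();print(o['clock'],o['ee_pos'],2*np.arctan2(o['ee_rot'][1],o['ee_rot'][0]),o['q'],o['ft_force'])
snap('wrist','w5')
im,d,P=cloud('w5')
p=P.reshape(-1,3); m=(d.ravel()>0)&(np.hypot(p[:,0]-.475,p[:,1]-.263)<.09)
for lo,hi,n in [(.0235,.031,'spine'),(.008,.0165,'plate'),(.003,.031,'all')]:
    t=p[m&(p[:,2]>lo)&(p[:,2]<hi)]
    if len(t)>10: print(n,len(t),cv2.minAreaRect(t[:,:2].astype(np.float32)),np.median(t[:,2]))
E
```

```text
9.3667 [0.48903551 0.26772662 0.19029371] 3.4372078849806433 [ 2.66214038e-01 -2.88436082e-02 -1.13058227e-01  1.48749519e+00
  1.31253996e-04 -2.94012530e-02] [ 1.42990468 -0.11655125 -0.55090938]
spine 1275 ((0.47477632761001587, 0.26420360803604126), (0.09031777828931808, 0.011763148009777069), 17.361047744750977) 0.026295261211374654
plate 7118 ((0.47507646679878235, 0.2646150588989258), (0.1111762747168541, 0.09121400117874146), 17.70414161682129) 0.011232703079384843
all 10141 ((0.4698195457458496, 0.27747875452041626), (0.16945208609104156, 0.13049621880054474), 24.429523468017578) 0.011144378557269408
```

View pics/w5.png

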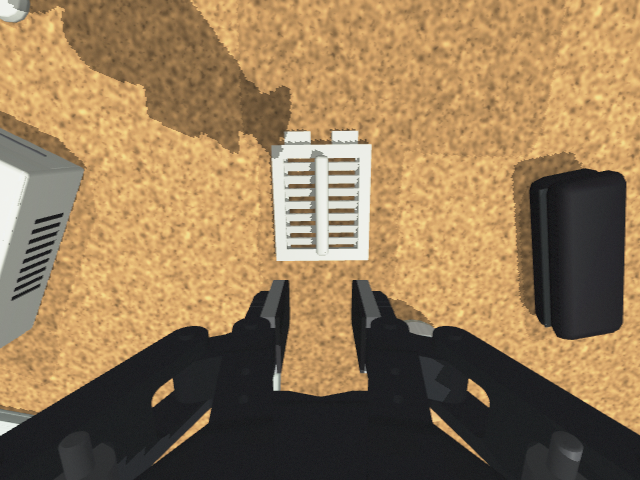

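```bash
python3 - <<'E'
from h import *
for t,z0 in [('w5',.1903),('w3',.1503),('w0' if 0 else 'wrist0',.2305)]:
    im,d,P=cloud(t)
    p=P.reshape(-1,3); o={'w5':(.489,.2677),'w3':(.5769,-.0415),'wrist0':(.192,-.568)}[t]
    m=(d.ravel()>0)&(np.hypot(p[:,0]-o[0],p[:,1]-o[1])<.07)&(p[:,2]>z0-.02)
    c=im.reshape(-1,3)
    m&=(c.max(1)<75)
    zz=np.sort(p[m,2])-z0
    print(t,len(zz),np.percentile(zz,[.2,.5,1,2,5,10]).round(4))
E
```

```text
w5 72656 [0.0089 0.0131 0.0189 0.0287 0.0468 0.0552]
w3 73380 [-0.0157 -0.0029  0.0137  0.0265  0.0472  0.0553]
wrist0 66680 [0.0165 0.019  0.0223 0.0278 0.0407 0.061 ]
```

Call:
move_arm:
  deltas:
    - [[0, 1.2, -35, 0.01], [0, 1.2, -70, 0.01], [0, 1.2, -105, 0.01], [0, 1.2, -135, 0.01], [0, 1.2, -160, 0.01], [0, 1.2, -173, 0.01], [0, 1.2, -173.5, 0.01], [0, 1.2, -173.5, 0.01]]

```text
clock: 10.08
ee_pos: [0.4892, 0.269, 0.0176]
ee_rot: [-0.151, 0.989, 0.0, -0.0]
ft_force: [-0.1, -0.1, 2.0]
opening: 0.0282
```

Call:
move_arm:
  deltas:
    - [[0, 0, 0, 0], [0, 0, 0, 0], [0, 0, 0, 0], [0, 0, 0, 0]]
  jaw: 0
  newtons: 20

```text
clock: 10.42
ee_pos: [0.4909, 0.2695, 0.0195]
ee_rot: [-0.151, 0.988, 0.0, 0.002]
ft_force: [-0.4, -0.7, 6.9]
opening: 0.0111
```

Call:
move_arm:
  deltas:
    - [[0, 0, 10, 0], [0, 0, 25, 0], [0, 0, 45, 0], [0, 0, 75, 0], [0, 0, 105, 0], [0, 0, 135, 0], [0, 0, 135, 0], [0, 0, 135, 0]]

```text
clock: 11.08
ee_pos: [0.4907, 0.2694, 0.1552]
ee_rot: [-0.151, 0.988, 0.0, 0.002]
ft_force: [-0.5, 0.1, -2.5]
opening: 0.011
```

```bash
python3 - <<'E'
from h import *
o=robot.observe();print(o['clock'],o['ee_pos'],o['ft_force'],o['wrist_torque'])
snap('wrist','w6');snap('side','s6')
crop('s6',240,200,440,400,3,'s6c')
E
```

```text
11.0833 [0.49072333 0.26942963 0.1552285 ] [-0.49643429  0.07281726 -2.47793921] [-0.0064312   0.00343693 -0.00967356]
```

View pics/w6.png

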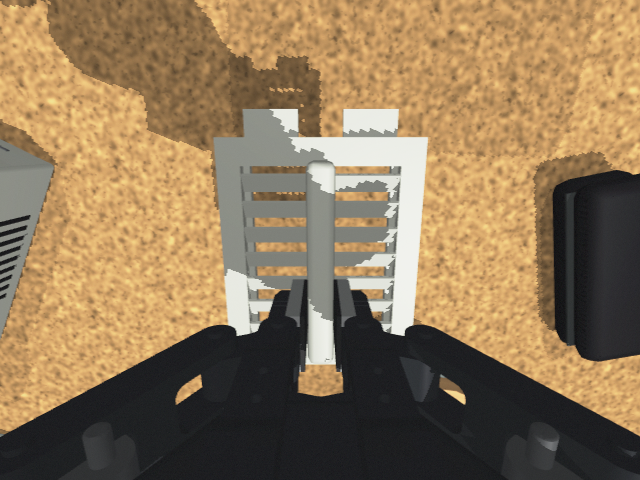

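View pics/s6c.png

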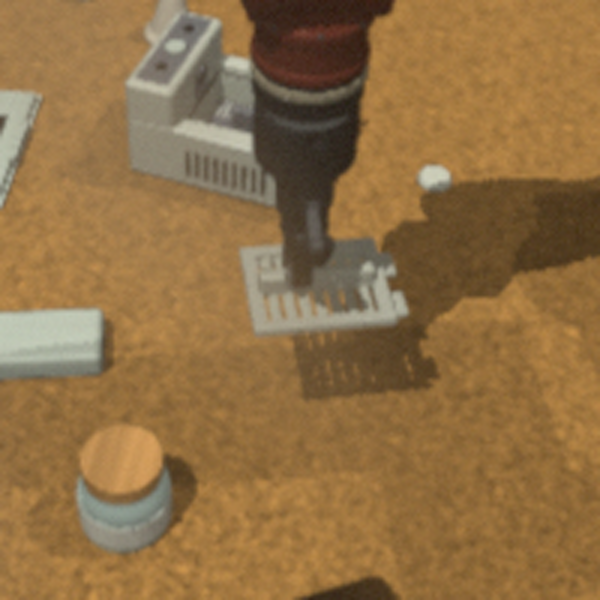

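```bash
cat >> h.py <<'E'
PO=np.array([.578,-.0425]);PY=-.183
def pur(p):
    c,s=np.cos(PY),np.sin(PY); q=p-np.array([*PO,0]); return np.stack([c*q[...,0]+s*q[...,1],-s*q[...,0]+c*q[...,1],q[...,2]],-1)
def coverfit(tag,o):
    """plane of plate top + tongue tip/rear from wrist view, in tool-levelled frame (f forward=tool x)"""
    im,d,P=cloud(tag); yaw=2*np.arctan2(o['ee_rot'][1],o['ee_rot'][0]); e=np.array(o['ee_pos'])
    c,s=np.cos(yaw),np.sin(yaw); p=P.reshape(-1,3)-e; f=c*p[:,0]+s*p[:,1]; l=-s*p[:,0]+c*p[:,1]; z=p[:,2]
    col=im.reshape(-1,3).astype(int); sat=col.max(1)-col.min(1)
    m=(d.ravel()>0)&(sat<28)&(col.min(1)>85)&(f>.005)&(f<.1)&(np.abs(l)<.055)&(z<.03)&(z>-.09)
    f,l,z=f[m],l[m],z[m]; k=(np.abs(l)>.012)
    rng=np.random.default_rng(0);A=np.c_[f,l,np.ones(len(f))];idx=np.where(k&(f<.065))[0];best=0
    for _ in range(300):
        i=rng.choice(idx,3,False)
        try: w=np.linalg.solve(A[i],z[i])
        except Exception: continue
        n=(np.abs(A[idx]@w-z[idx])<.0015).sum()
        if n>best: best=n;W=w
    inl=idx[np.abs(A[idx]@W-z[idx])<.002]; W=np.linalg.lstsq(A[inl],z[inl],rcond=None)[0]
    th=np.arctan(-W[0]); roll=np.arctan(W[1])
    # along-plate coordinate of front edge & side edges
    on=np.abs(A@W-z)<.003; 
    dist=(z-(A@W))*np.cos(th)
    tong=(np.abs(dist+.0075)<.0025)&(np.abs(l)<.036)&(np.abs(l)>.008)
    S=f*np.cos(th)-z*np.sin(th)
    fe=np.percentile(S[on&k],99.5); te=np.percentile(S[tong],99) if tong.sum()>30 else np.nan
    lat=np.percentile(l[on],[.5,99.5])
    # yaw of cover relative to tool via minAreaRect of on points
    r=cv2.minAreaRect(np.c_[f[on],l[on]].astype(np.float32))
    # point: front edge top (S=fe on plane)
    W0=W[2]*np.cos(th)   # signed normal offset
    def pt(S_,n_): # n_ along normal, from plane
        n=W0+n_
        return np.array([S_*np.cos(th)+n*np.sin(th), (lat.mean()), -S_*np.sin(th)+n*np.cos(th)])
    def world(q): return np.array([c*q[0]-s*q[1],s*q[0]+c*q[1],q[2]])+e
    tip=pur(world(pt(fe+.012,-.00925))); cc=pur(world(pt(fe-.0555,.002)))
    print(tag,'n',len(inl),'tilt',round(th,4),'roll',round(roll,4),'fe',round(fe,4),'te',round(te,4),'lat',lat.round(4),'rect',r)
    print('  purframe tongue_tip',tip.round(4),'center',cc.round(4),'toolyaw-PY',round((yaw-PY-np.pi+np.pi)%(2*np.pi)-np.pi,4),'tcp pur',pur(e).round(4))
E
python3 - <<'E'
from h import *
o=robot.observe(); coverfit('w6',o)
E
```

```text
w6 n 11985 tilt -0.0064 roll -0.0008 fe 0.0699 te 0.0817 lat [-0.0446  0.0457] rect ((0.03745000436902046, 0.000564131885766983), (0.06496107578277588, 0.0913921371102333), 0.05769693851470947)
  purframe tongue_tip [-0.2163  0.2512  0.1378] center [-0.1566  0.2828  0.1486] toolyaw-PY 0.4872 tcp pur [-0.1442  0.2901  0.1519]
```

Call:
move_arm:
  deltas:
    - [[5, -15, 5, -0.02], [16, -45, 5, -0.07], [28, -78, 5, -0.13], [40, -112, 5, -0.19], [53, -147, 5, -0.25], [66, -182, 5, -0.31], [79, -217, 5, -0.37], [92, -252, 5, -0.42], [104, -287, 5, -0.46], [115, -317, 5, -0.487]]

```text
clock: 12.02
ee_pos: [0.6038, -0.0502, 0.1555]
ee_rot: [0.093, 0.996, 0.0, -0.001]
ft_force: [0.4, 0.9, -1.5]
opening: 0.0114
```

Call:
move_arm:
  deltas:
    - [[0, 0, 0, 0], [0, 0, 0, 0], [0, 0, 0, 0]]

```text
clock: 12.27
ee_pos: [0.6034, -0.0475, 0.1559]
ee_rot: [0.091, 0.996, 0.0, -0.001]
ft_force: [0.1, 0.2, -1.6]
opening: 0.0112
```

```bash
python3 - <<'E'
from h import *
o=robot.observe();print(o['clock'],o['ee_pos'],o['ft_force'],o['wrist_torque'])
snap('wrist','w7');coverfit('w7',o)
E
```

```text
12.2667 [ 0.60338855 -0.04746305  0.15587951] [ 0.10195725  0.19296357 -1.57681012] [-0.02221494 -0.02775281  0.003576  ]
w7 n 11752 tilt -0.0101 roll -0.0022 fe 0.0712 te 0.083 lat [-0.0443  0.0461] rect ((0.038146011531353, 0.0009605102241039276), (0.0663483589887619, 0.0917281061410904), 0.048709768801927567)
  purframe tongue_tip [-0.0575 -0.0012  0.1389] center [ 0.0101 -0.0012  0.1495] toolyaw-PY 0.0002 tcp pur [ 0.0259 -0.0003  0.1559]
```

View pics/w7.png

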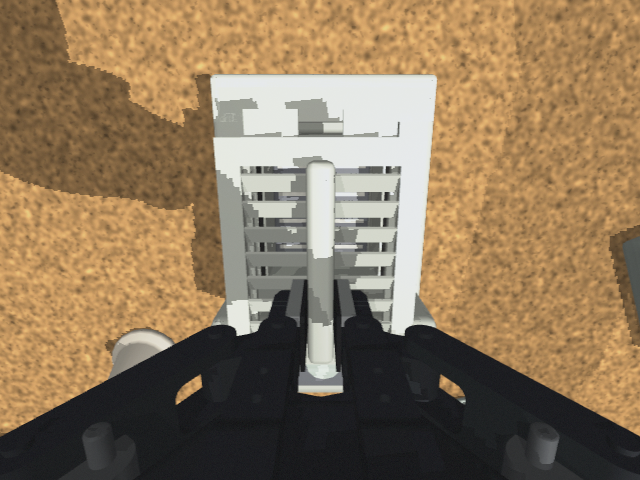

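Call:
move_arm:
  deltas:
    - [[3, 0.5, -10, 0], [3, 0.5, -20, 0], [3, 0.5, -25, 0], [3, 0.5, -28, 0], [3, 0.5, -32, 0], [3, 0.5, -36, 0], [3, 0.5, -40, 0], [3, 0.5, -44, 0], [3, 0.5, -44, 0]]

```text
clock: 13.07
ee_pos: [0.6061, -0.0462, 0.1137]
ee_rot: [0.091, 0.996, 0.0, -0.001]
ft_force: [-9.6, 3.1, 13.3]
opening: 0.011
```

```bash
python3 - <<'E'
from h import *
o=robot.observe();print(o['clock'],o['ee_pos'],o['ft_force'],o['wrist_torque'])
snap('wrist','w8');coverfit('w8',o);snap('side','s8');crop('s8',220,140,420,290,4,'s8c')
E
```

```text
13.0667 [ 0.60612887 -0.04617018  0.11368091] [-9.57215321  3.10050462 13.2670449 ] [ 0.6168051   1.89269081 -0.00634416]
w8 n 9949 tilt 0.5964 roll -0.0002 fe 0.1077 te 0.1052 lat [-0.0531  0.053 ] rect ((0.04581116512417793, -4.6625733375549316e-05), (0.0816437229514122, 0.10990982502698898), 0.037316784262657166)
  purframe tongue_tip [-0.0638  0.0014  0.0363] center [-0.0143  0.0015  0.0835] toolyaw-PY 0.0016 tcp pur [0.0283 0.0015 0.1137]
```

View pics/s8c.png

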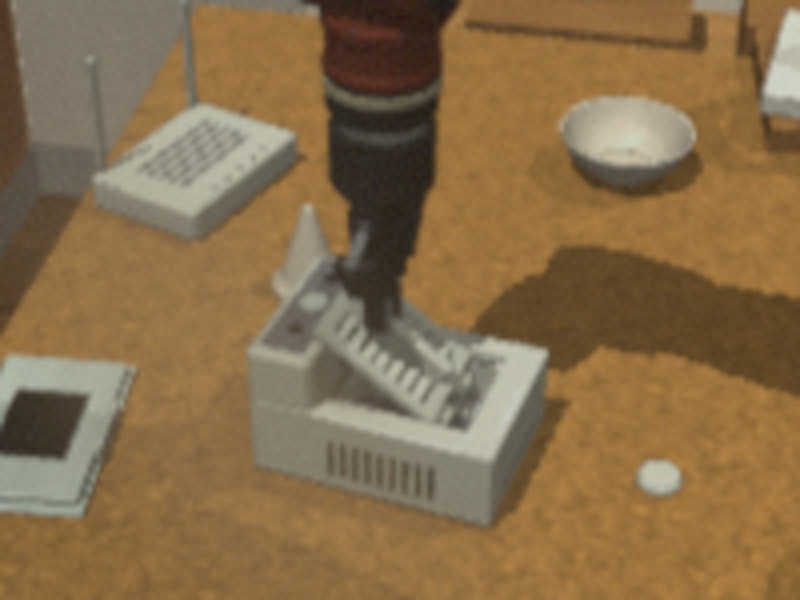

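View pics/w8.png

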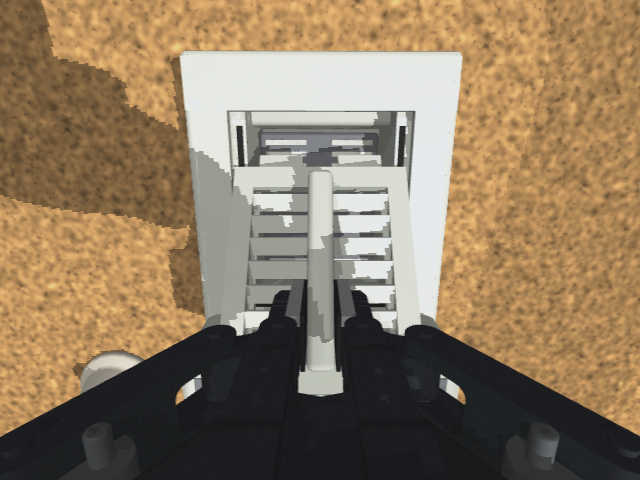

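Call:
move_arm:
  deltas:
    - [[0, 0, 3, 0], [-5, 0.9, 3, 0], [-10, 1.8, 3, 0], [-15, 2.7, 3, 0], [-20, 3.6, 3, 0], [-24, 4.4, 3, 0], [-24, 4.4, 3, 0], [-24, 4.4, 3, 0]]

```text
clock: 13.83
ee_pos: [0.5832, -0.0431, 0.1164]
ee_rot: [0.091, 0.996, 0.0, 0.0]
ft_force: [-0.7, -0.2, -1.8]
opening: 0.0111
```

```bash
sed -i 's/fe=np.percentile(S\[on&k\],99.5)/sel=on\&k\&(np.abs(l)<.040)\&(S<FMAX); fe=np.percentile(S[sel],99.5) if sel.sum() else np.nan/; s/def coverfit(tag,o):/FMAX=.08\ndef coverfit(tag,o,fix=None):/; s/    lat=np.percentile/    fe0=fe; fe=fix or fe\n    lat=np.percentile/' h.py
python3 - <<'E'
from h import *
o=robot.observe();print(o['clock'],o['ee_pos'],o['ft_force'],o['wrist_torque'])
snap('wrist','w9');coverfit('w9',o);coverfit('w9',o,.0705)
E
```

```text
13.8333 [ 0.58320594 -0.04305598  0.11639178] [-0.71163409 -0.24442775 -1.80902891] [-0.01184363  0.02266993  0.04779661]
w9 n 10118 tilt 0.5861 roll -0.0014 fe 0.0787 te 0.0816 lat [-0.053   0.0531] rect ((0.03603057935833931, -6.508082151412964e-06), (0.062043555080890656, 0.10994327068328857), 0.01074986532330513)
  purframe tongue_tip [-0.0634  0.0004  0.0559] center [-0.0134  0.0004  0.1026] toolyaw-PY 0.0002 tcp pur [0.0052 0.0004 0.1164]
w9 n 10118 tilt 0.5861 roll -0.0014 fe 0.0705 te 0.0816 lat [-0.053   0.0531] rect ((0.03603057935833931, -6.508082151412964e-06), (0.062043555080890656, 0.10994327068328857), 0.01074986532330513)
  purframe tongue_tip [-0.0566  0.0004  0.0604] center [-0.0066  0.0004  0.1071] toolyaw-PY 0.0002 tcp pur [0.0052 0.0004 0.1164]
```

View pics/w9.png

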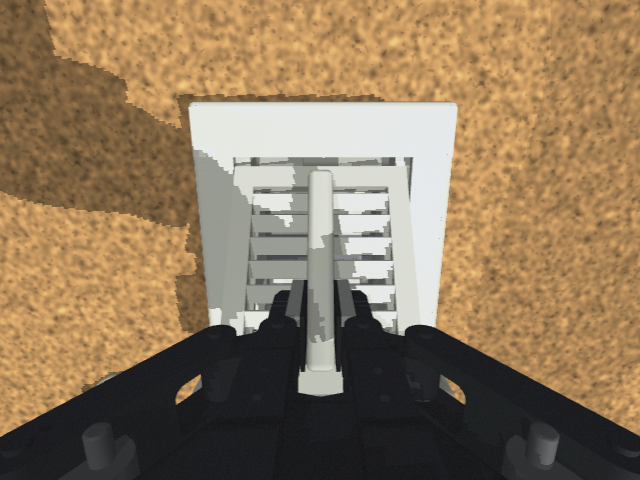

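```bash
python3 - <<'E'
from h import *
im,d,P=cloud('w9')
for u in (250,275,290,350,370):
    print(u,[(v,*(pur(P[v,u])*1000).round(1)) for v in (150,155,158,160,162,164,166,168,170,172)])
crop('w9',220,140,420,200,4,'w9c')
E
```

```text
250 [(150, np.float64(-60.3), np.float64(-37.8), np.float64(73.0)), (155, np.float64(-57.7), np.float64(-38.1), np.float64(72.2)), (158, np.float64(-55.9), np.float64(-39.4), np.float64(66.1)), (160, np.float64(-54.9), np.float64(-39.3), np.float64(67.2)), (162, np.float64(-53.8), np.float64(-39.6), np.float64(66.0)), (164, np.float64(-52.7), np.float64(-39.5), np.float64(66.5)), (166, np.float64(-52.1), np.float64(-38.0), np.float64(74.3)), (168, np.float64(-51.1), np.float64(-37.9), np.float64(75.2)), (170, np.float64(-50.0), np.float64(-38.0), np.float64(75.1)), (172, np.float64(-49.1), np.float64(-37.7), np.float64(76.4))]
275 [(150, np.float64(-60.3), np.float64(-24.7), np.float64(71.9)), (155, np.float64(-57.7), np.float64(-24.8), np.float64(72.3)), (158, np.float64(-55.9), np.float64(-25.9), np.float64(63.8)), (160, np.float64(-54.8), np.float64(-25.9), np.float64(63.9)), (162, np.float64(-53.7), np.float64(-25.9), np.float64(64.4)), (164, np.float64(-52.7), np.float64(-25.8), np.float64(65.7)), (166, np.float64(-52.1), np.float64(-24.8), np.float64(73.8)), (168, np.float64(-5
[... 1354 characters left out ...]
oat64(76.0)), (172, np.float64(-49.2), np.float64(15.0), np.float64(77.5))]
370 [(150, np.float64(-60.4), np.float64(25.6), np.float64(73.0)), (155, np.float64(-57.8), np.float64(25.6), np.float64(74.1)), (158, np.float64(-55.9), np.float64(27.3), np.float64(62.1)), (160, np.float64(-54.9), np.float64(27.1), np.float64(64.1)), (162, np.float64(-53.8), np.float64(27.1), np.float64(64.2)), (164, np.float64(-52.8), np.float64(27.0), np.float64(65.6)), (166, np.float64(-52.2), np.float64(25.7), np.float64(74.9)), (168, np.float64(-51.1), np.float64(25.8), np.float64(74.7)), (170, np.float64(-50.2), np.float64(25.7), np.float64(75.9)), (172, np.float64(-49.2), np.float64(25.6), np.float64(76.8))]
```

View pics/w9c.png

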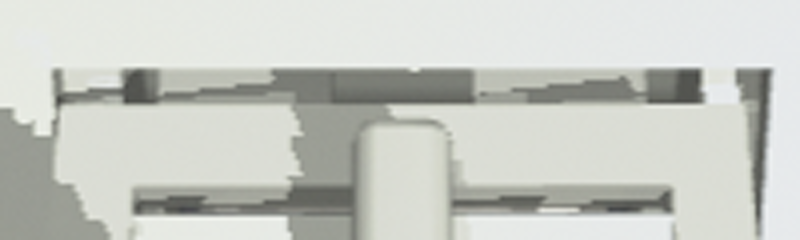

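Call:
move_arm:
  deltas:
    - [[-2, 0.4, -0.5, 0], [-3.9, 0.7, -1, 0], [-3.9, 0.7, -1, 0], [-3.9, 0.7, -1, 0], [-3.9, 0.7, -1, 0]]

```text
clock: 14.3
ee_pos: [0.5795, -0.0424, 0.1153]
ee_rot: [0.091, 0.996, 0.0, 0.0]
ft_force: [0.8, -0.5, -0.6]
opening: 0.0108
```

```bash
python3 - <<'E'
from h import *
o=robot.observe();print(o['clock'],o['ee_pos'],pur(o['ee_pos']),o['ft_force'],o['wrist_torque'])
snap('wrist','w10');coverfit('w10',o,.0665)
im,d,P=cloud('w10')
for u in (275,290,350,370):
    print(u,[(v,*(pur(P[v,u])*1000).round(1)) for v in (152,154,156,158,160,162,164,166,168,170)])
crop('w10',200,130,440,230,3.3,'w10c')
E
```

```text
14.3 [ 0.57950498 -0.042381    0.11533561] [0.00145819 0.00039089 0.11533561] [ 0.761675   -0.46924795 -0.64853895] [-0.03027565 -0.02032158  0.03948258]
w10 n 10991 tilt 0.5741 roll 0.0014 fe 0.0665 te 0.0764 lat [-0.0527  0.0527] rect ((0.036058809608221054, 2.265721559524536e-05), (0.06211530789732933, 0.10994477570056915), 0.001245545339770615)
  purframe tongue_tip [-0.0575  0.0004  0.0619] center [-0.0069  0.0004  0.108 ] toolyaw-PY 0.0002 tcp pur [0.0015 0.0004 0.1153]
275 [(152, np.float64(-63.1), np.float64(-24.6), np.float64(72.3)), (154, np.float64(-62.0), np.float64(-24.6), np.float64(73.0)), (156, np.float64(-61.0), np.float64(-24.6), np.float64(72.6)), (158, np.float64(-60.0), np.float64(-24.7), np.float64(72.2)), (160, np.float64(-58.9), np.float64(-24.8), np.float64(72.0)), (162, np.float64(-57.9), np.float64(-24.6), np.float64(73.6)), (164, np.float64(-56.8), np.float64(-24.9), np.float64(71.9)), (166, np.float64(-55.9), np.float64(-24.7), np.float64(73.5)), (168, np.float64(-54.9), np.float64(-24.6), np.float64(74.1)), (170, np.float64(-53.9), np.float64(-24.6), np.
[... 1200 characters left out ...]
oat64(74.1)), (170, np.float64(-53.9), np.float64(15.1), np.float64(74.7))]
370 [(152, np.float64(-63.2), np.float64(25.4), np.float64(73.6)), (154, np.float64(-62.1), np.float64(25.6), np.float64(72.6)), (156, np.float64(-61.1), np.float64(25.7), np.float64(72.6)), (158, np.float64(-60.0), np.float64(25.8), np.float64(72.0)), (160, np.float64(-59.0), np.float64(25.7), np.float64(73.1)), (162, np.float64(-58.0), np.float64(25.9), np.float64(72.1)), (164, np.float64(-57.0), np.float64(25.8), np.float64(72.7)), (166, np.float64(-55.9), np.float64(25.8), np.float64(73.3)), (168, np.float64(-54.9), np.float64(25.7), np.float64(74.1)), (170, np.float64(-54.0), np.float64(25.6), np.float64(75.2))]
```

View pics/w10c.png

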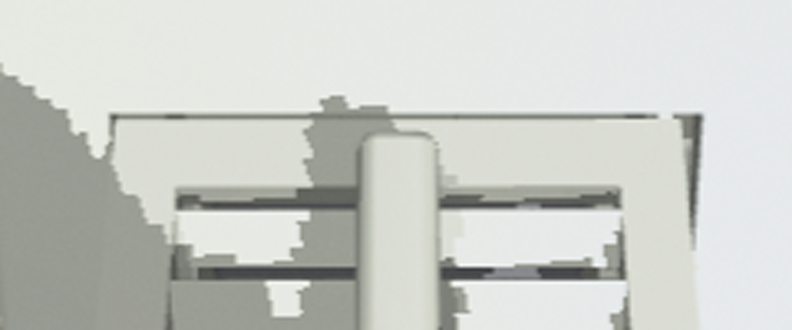

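Call:
move_arm:
  deltas:
    - [[1, -0.2, -2, 0], [2.5, -0.5, -4, 0], [3.9, -0.7, -6, 0], [5.2, -1, -8, 0], [6.4, -1.2, -10, 0], [6.4, -1.2, -10, 0]]

```text
clock: 14.85
ee_pos: [0.5869, -0.0438, 0.1057]
ee_rot: [0.091, 0.996, -0.0, 0.001]
ft_force: [1.0, 0.7, 5.3]
opening: 0.0112
```

```bash
python3 - <<'E'
from h import *
o=robot.observe();print(o['clock'],o['ee_pos'],pur(o['ee_pos']),o['ft_force'],o['wrist_torque'])
snap('wrist','w11');coverfit('w11',o,.0685)
crop('w11',180,100,460,300,2.8,'w11c')
E
```

```text
14.85 [ 0.58685219 -0.04380553  0.10567485] [0.00894196 0.0003272  0.10567485] [1.03030238 0.66634359 5.30414341] [ 0.05616635 -0.02868379  0.00803703]
w11 n 12216 tilt 0.4576 roll -0.0008 fe 0.0685 te 0.0785 lat [-0.0531  0.0534] rect ((0.03773915395140648, -0.0001261383295059204), (0.065971240401268, 0.10993634164333344), 0.35088375210762024)
  purframe tongue_tip [-0.0579  0.0002  0.0592] center [-0.0023  0.0002  0.0992] toolyaw-PY 0.0001 tcp pur [0.0089 0.0003 0.1057]
```

View pics/w11c.png

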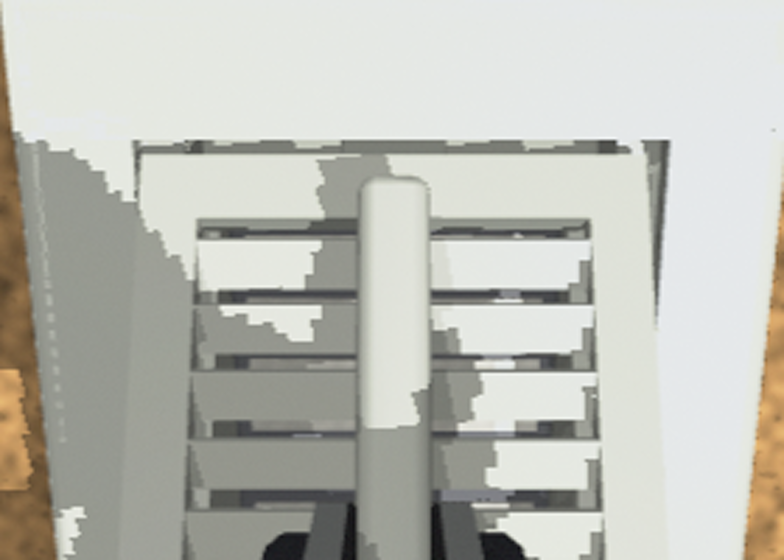

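Call:
move_arm:
  deltas:
    - [[-1.5, 0.3, 0, 0], [0.3, -0.1, -3, 0], [2, -0.4, -6, 0], [3.8, -0.7, -9, 0], [5.3, -1, -12, 0], [7, -1.3, -15, 0], [7.4, -1.4, -16, 0], [7.4, -1.4, -16, 0]]

```text
clock: 15.57
ee_pos: [0.5941, -0.0452, 0.0897]
ee_rot: [0.091, 0.996, -0.0, 0.001]
ft_force: [3.8, -0.8, 4.3]
opening: 0.0114
```

```bash
python3 - <<'E'
from h import *
o=robot.observe();print(o['clock'],o['ee_pos'],pur(o['ee_pos']),o['ft_force'],o['wrist_torque'])
snap('wrist','w12');coverfit('w12',o,.0695)
crop('w12',180,100,460,300,2.8,'w12c')
snap('side','s12');crop('s12',240,170,380,280,5.7,'s12c')
E
```

```text
15.5667 [ 0.59408072 -0.04522637  0.08970167] [0.01630835 0.00024553 0.08970167] [ 3.78348425 -0.81329623  4.33046451] [-0.10862311 -0.39738787 -0.0245168 ]
w12 n 12517 tilt 0.2284 roll 0.0036 fe 0.0695 te 0.0771 lat [-0.0542  0.0541] rect ((0.04694606363773346, -1.886114478111267e-05), (0.08396251499652863, 0.11000766605138779), 0.06690585613250732)
  purframe tongue_tip [-0.0607  0.0003  0.0611] center [0.0025 0.0003 0.0873] toolyaw-PY 0.0001 tcp pur [0.0163 0.0002 0.0897]
```

View pics/w12c.png

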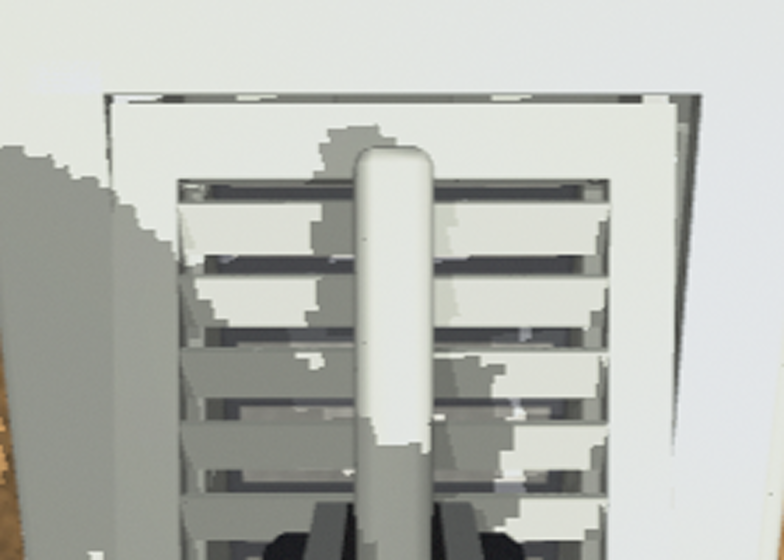

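View pics/s12c.png

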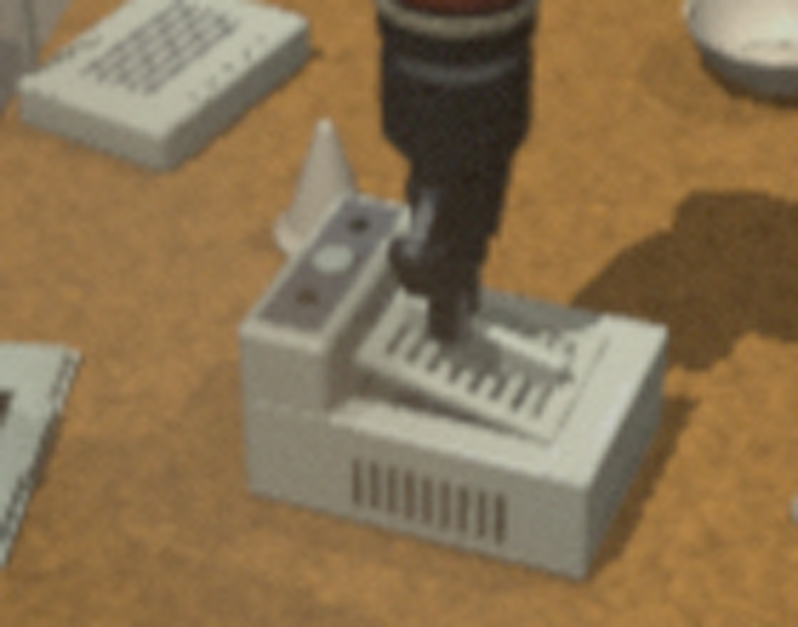

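Call:
move_arm:
  deltas:
    - [[0, 0, 0, 0], [0, 0, 0, 0], [0, 0, 0, 0], [0, 0, 15, 0], [0, 0, 35, 0], [8, -1.5, 35, 0], [17.4, -3.2, 35, 0], [17.4, -3.2, 35, 0]]
  jaw: 24

```text
clock: 16.33
ee_pos: [0.6113, -0.0484, 0.1242]
ee_rot: [0.091, 0.996, 0.0, 0.0]
ft_force: [1.5, 0.1, -0.4]
opening: 0.0239
```

Call:
move_arm:
  deltas:
    - [[0, 0, 0, 0], [0, 0, 0, 0], [0, 0, 0, 0]]
  jaw: 0
  newtons: 60

```text
clock: 16.58
ee_pos: [0.6099, -0.048, 0.1238]
ee_rot: [0.091, 0.996, 0.0, -0.001]
ft_force: [0.5, 0.2, 0.2]
opening: -0.0001
```

```bash
python3 - <<'E'
from h import *
o=robot.observe();print(o['clock'],o['ee_pos'],pur(o['ee_pos']),o['ft_force'],o['opening'])
snap('wrist','w13')
snap('side','s13');crop('s13',240,170,380,280,5.7,'s13c')
im,d,P=cloud('w13')
q=pur(P)
m=(d>0)&(np.abs(q[...,1])<.004)&(q[...,0]>-.046)&(q[...,0]<.03)&(q[...,2]<.11)&(q[...,2]>.082)&(im.min(2)>80)
print(m.sum(),np.polyfit(q[m][:,0],q[m][:,2],1))
E
```

```text
16.5833 [ 0.60992598 -0.04795301  0.12384979] [0.03238522 0.00044794 0.12384979] [0.53991233 0.22858123 0.23628692] -5.042152687261729e-05
2332 [0.11139888 0.09395343]
```

View pics/w13.png

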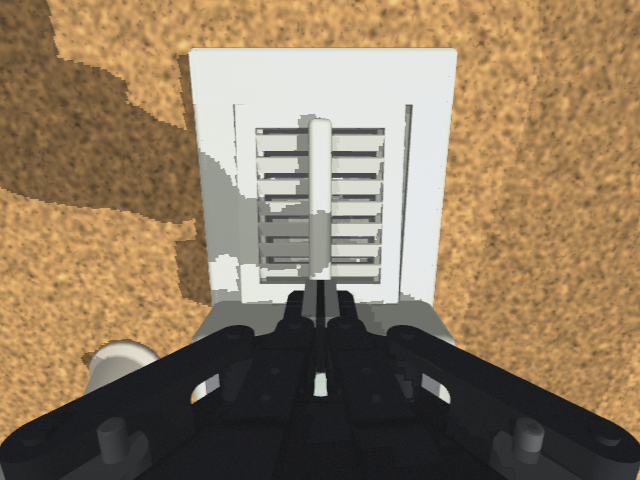

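View pics/s13c.png

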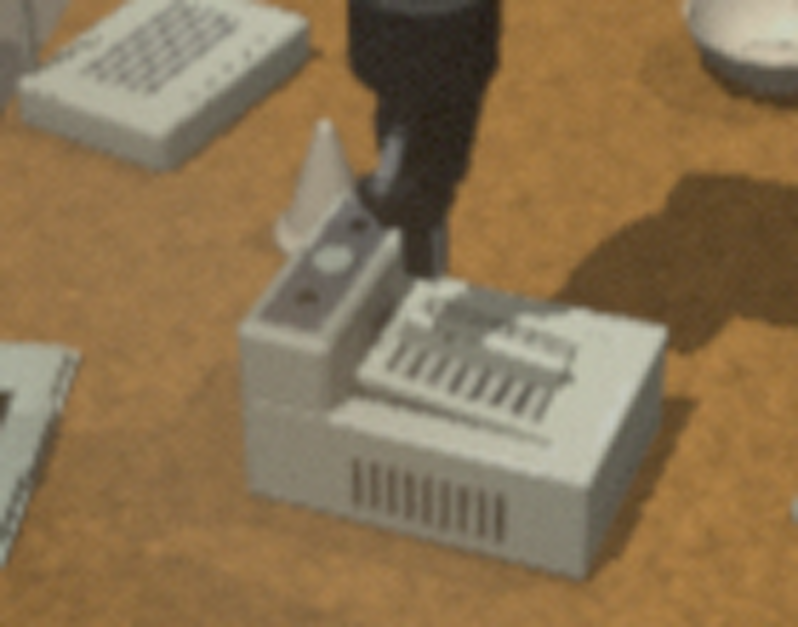

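Call:
move_arm:
  deltas:
    - [[3, -0.6, -12, 0], [3, -0.6, -24, 0], [3, -0.6, -28, 0], [3, -0.6, -31, 0], [3, -0.6, -34, 0], [3, -0.6, -36, 0], [3, -0.6, -36, 0]]

```text
clock: 17.27
ee_pos: [0.6132, -0.0486, 0.0877]
ee_rot: [0.091, 0.996, 0.0, -0.0]
ft_force: [-0.3, 0.2, -0.1]
opening: -0.0005
```

Call:
move_arm:
  deltas:
    - [[0, 0, -1, 0], [0, 0, -2, 0], [0, 0, -3, 0], [0, 0, -3, 0]]

```text
clock: 17.6
ee_pos: [0.6138, -0.0488, 0.0871]
ee_rot: [0.091, 0.996, -0.0, 0.0]
ft_force: [-7.0, 1.3, 11.2]
opening: -0.0002
```

Call:
move_arm:
  deltas:
    - [[0, 0, -1, 0], [0, 0, -1.5, 0], [0, 0, -1.5, 0]]

```text
clock: 17.85
ee_pos: [0.6138, -0.0488, 0.087]
ee_rot: [0.091, 0.996, -0.0, 0.001]
ft_force: [-10.7, 2.8, 21.6]
opening: -0.0001
```

Call:
move_arm:
  deltas:
    - [[0, 0, 5, 0], [-10, 2, 30, 0], [-40, 7, 65, 0], [-75, 13, 95, 0], [-95, 17, 110, 0], [-95, 17, 110, 0], [-95, 17, 110, 0]]

```text
clock: 18.43
ee_pos: [0.5192, -0.0319, 0.196]
ee_rot: [0.091, 0.996, -0.0, 0.002]
ft_force: [0.3, -0.1, -0.7]
opening: 0.0003
```

```bash
python3 - <<'E'
from h import *
o=robot.observe();print(o['clock'],o['ee_pos'],pur(o['ee_pos']),o['ft_force'],o['opening'])
snap('wrist','w14')
snap('side','s14');crop('s14',240,170,380,280,5.7,'s14c')
snap('scene','c14');crop('c14',240,205,360,295,6.6,'c14c')
E
```

```text
18.4333 [ 0.51916603 -0.03191575  0.19597235] [-0.05977769 -0.00029911  0.19597235] [ 0.27507359 -0.08613076 -0.68765907] 0.0002589514447404862
```

View pics/w14.png

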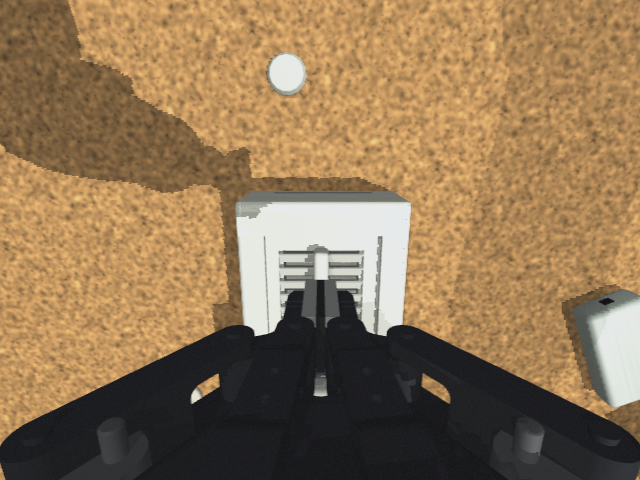

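View pics/s14c.png

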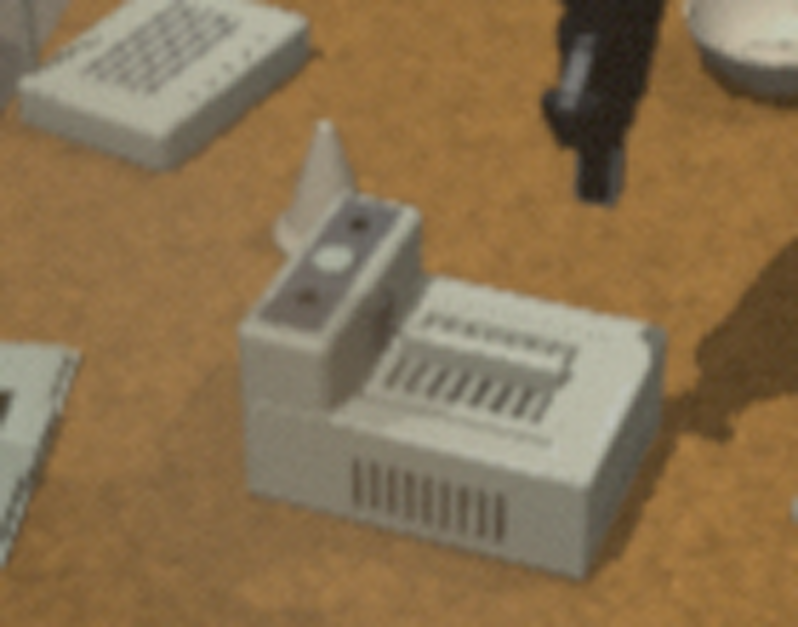

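View pics/c14c.png

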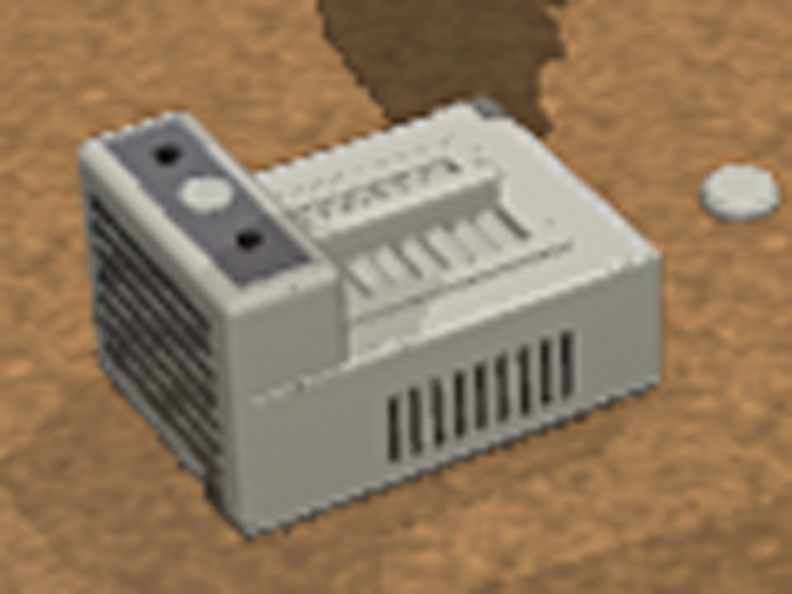

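Call:
move_arm:
  deltas:
    - [[0, 0, 30, 0], [30, -5, 60, 0], [65, -12, 60, 0], [100, -18, 60, 0], [135, -25, 60, 0], [160, -29, 60, 0], [160, -29, 60, 0], [160, -29, 60, 0], [160, -29, 60, 0]]

```text
clock: 19.33
ee_pos: [0.6784, -0.0606, 0.2521]
ee_rot: [0.091, 0.996, 0.0, -0.001]
ft_force: [-0.4, -0.6, -0.3]
opening: -0.0002
```

```bash
python3 - <<'E'
from h import *
o=robot.observe();print(o['clock'],o['ee_pos'],pur(o['ee_pos']),o['ft_force'],o['opening'])
snap('wrist','w15')
for t in ('w15','s14','c14'):
    im,d,P=cloud(t); q=pur(P)
    b=(d>0)&(im.min(2)>70)
    m=b&(np.abs(q[...,1])<.005)&(np.abs(q[...,0])<.044)&(q[...,2]<.1)&(q[...,2]>.08)
    if m.sum()>20: print(t,'spine',m.sum(),np.polyfit(q[m][:,0],q[m][:,2],1),'x ext',np.percentile(q[m][:,0],[1,99]),'y',np.percentile(q[m][:,1],[1,99]))
    m=b&(np.abs(q[...,1])>.036)&(np.abs(q[...,1])<.044)&(np.abs(q[...,0])<.053)&(q[...,2]<.085)&(q[...,2]>.06)
    if m.sum()>20: print(t,'plate',m.sum(),np.polyfit(q[m][:,0],q[m][:,2],1))
    m=b&(np.abs(q[...,1])>.052)&(np.abs(q[...,1])<.066)&(np.abs(q[...,0])<.052)&(q[...,2]<.085)&(q[...,2]>.06)
    if m.sum()>20: print(t,'deck',m.sum(),np.polyfit(q[m][:,0],q[m][:,2],1))
crop('w15',200,60,440,260,3,'w15c')
E
```

```text
19.3333 [ 0.67836708 -0.06064979  0.25209311] [0.10199407 0.0004181  0.25209311] [-0.38735729 -0.56168415 -0.26295317] -0.00018268702425918706
w15 spine 1264 [0.00060479 0.08757825] x ext [-0.04314867  0.04236759] y [-0.00435556  0.00494385]
w15 plate 2303 [-0.00098913  0.07277351]
w15 deck 3958 [-0.00135348  0.07279532]
s14 spine 86 [-0.00456181  0.08756523] x ext [-0.04216111  0.04249647] y [-0.00433944  0.00492005]
s14 plate 145 [0.00206242 0.07397724]
s14 deck 203 [-0.00078699  0.07477541]
c14 spine 67 [0.00204514 0.08412114] x ext [-0.04233966  0.04031757] y [-0.00408985  0.00486933]
c14 plate 124 [-0.00059462  0.06949484]
c14 deck 206 [-0.00564392  0.0700907 ]
```

View pics/w15.png

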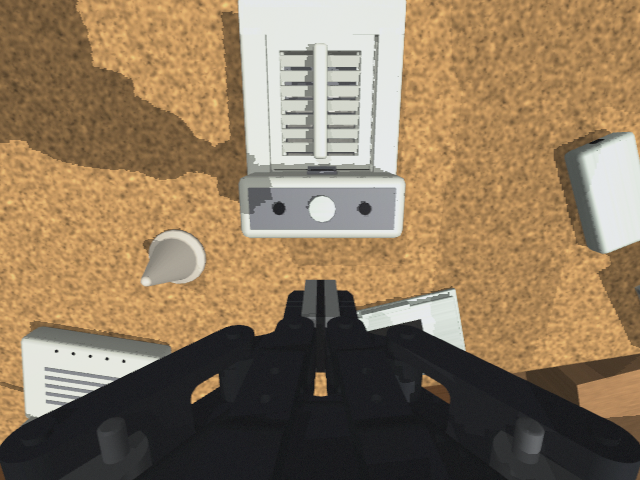

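View pics/w15c.png

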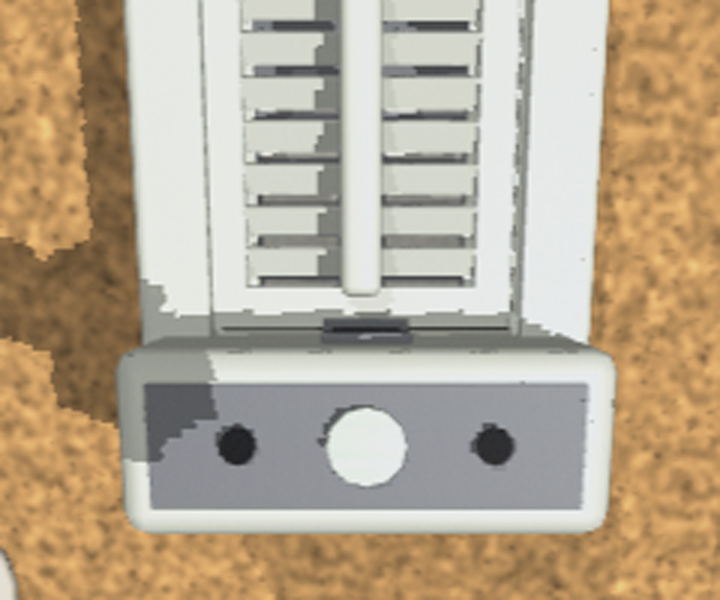

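```bash
python3 - <<'E'
from h import *
for t in ('w4','w15'):
    im,d,P=cloud(t); q=pur(P)
    m=(d>0)&(np.abs(q[...,1])<.011)&(q[...,0]>.047)&(q[...,0]<.062)&(q[...,2]>.0755)&(q[...,2]<.09)
    print(t,m.sum(),np.percentile(q[m][:,0],[2,10,50]).round(4) if m.sum() else '', [ (z,round(float(np.percentile(q[m&(np.abs(q[...,2]-z)<.0015)][:,0],10)),4)) for z in (.077,.08,.083,.086) if (m&(np.abs(q[...,2]-z)<.0015)).sum()>3])
E
```

```text
w4 26 [0.052  0.052  0.0521] [(0.077, 0.052)]
w15 71 [0.0515 0.0515 0.0524] [(0.077, 0.0515), (0.08, 0.0531)]
```

Latch nose sits at x = 51.5 mm, which is fully out and over the cover's rear edge. I'm handing in now.

```bash
python3 -c "
from h import *
print(robot.hand_in()); print(robot.observe()['clock'])"
```

```text
the job is handed in; nothing more can be done
None
the job is handed in; nothing more can be done
```

The cartridge is in the bay, the vent cover is latched flat over it, and the job was handed in at about 19.4 s of the 56 s allowed. `hand_in` gave no verdict.

**What I did**
- **Cartridge:** I gripped it by its tab and lowered it into the bay, tab up.
- **Tilting the cover:** I gripped it lightly by its spine and tilted it about 34° by lowering its rear edge onto the fan housing's top.
- **Refitting the cover:** I slid the tongues under the front rail and pivoted the cover down. I then pressed its rear with shut fingers, reaching about 22 N, more than the suggested 10 to 15 N.

**Last checks**
- **Cartridge:** its frame top read 36 to 37 mm above the shelf (36 mm when seated), and it sat centred to about 1 mm. I checked this before the cover went on.
- **Tongues in the slot:** the tip worked out at about x -61 mm, z 58 mm, with a tilt of about 0.57 rad. That was only about 2 mm inside the -59.5 mm limit. The tip itself was hidden, so I worked this out from the cover's front edge.
- **Cover:** level to about 0.001 rad, flush with the deck to within 0.1 mm in the wrist view, and centred to within about 0.5 mm.
- **Latch:** its nose read x 51.5 mm, fully out over the cover's rear edge.
- **Other things on the shelf:** the arm touched none of them as far as the forces and pictures show, but I did not measure their positions again at the end. The arm was clear of everything at hand-in.

The side and scene cameras put the deck height about 2 to 3 mm off from the wrist camera. They agreed that the cover is level and within about 1 mm of the deck.

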